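# Interlock the second pallet layer

## Task

Take the two brown cartons from the sloping feed rack and lay them on the pallet as its second layer, side by side and crosswise to the first layer so that the layers interlock. Then press the layer firmly from the near side against the two far posts, so that it ends flat and flush with the posts and the side stop, with no gap between the cartons. Leave the first layer, the grey case and everything else on the bench where they are.

Things in the scene. Friction and masses are not known exactly. Their poses are not given: they have to be found in the camera images.
- carton_a_center (a point): brown cardboard carton, 110 x 55 x 60 mm (x long, y wide, z high), pale tape strip along its top and a small blank white label; about 0.15 to 0.31 kg. This point is its centre. It lies on a lane of the feed rack, its long x axis pointing up the slope (pitched 30 degrees), its low end against the rack's stop bar
- carton_b_center (a point): second such carton, the same size; its centre
- base_a_center (a point): brown cardboard carton, 110 x 55 x 60 mm (x long, y wide, z high), pale tape strip along its top and a small blank white label. One of the two cartons of the first layer on the pallet, long axis along the jig's x; its centre
- base_b_center (a point): the other carton of the first layer, beside base_a; its centre
- jig: fixed palletising jig; origin on the table under the pallet's centre, x pointing away from the robot at zero yaw. Wooden pallet 110 x 110 mm, deck 30 mm up, covered by the first layer (two cartons side by side, both long along jig x), whose top is 90 mm up. Stops on its +x and -y sides, a ledge on its -x side, +y side open; all rigid
- jig_posts (a point): midpoint between the two far aluminium posts, on the plane of their stop faces (jig x = +55 mm), 115 mm up. Each post is 20 mm wide, centred 45 mm either side of this point along jig y, and 140 mm high (50 mm above the first layer); the window between them, 70 mm wide, is open for a finger
- jig_side (a point): point on the stop face of the aluminium side stop (jig y = -55 mm), 115 mm up. The stop spans jig x = -55 to +45 mm and is 140 mm high (50 mm above the first layer)
- jig_ledge (a point): centre of the top of the yellow loading ledge, 50 mm (jig x) by 110 mm (jig y), at jig x = -81.5 mm, 89 mm up: about 1 mm under the first layer's top, so that a carton may overhang the first layer before it is pushed home towards the posts
- place_far (a point): centre of a carton properly home against the posts and the side stop: jig (27.5, 0) mm, 120 mm up, the carton long along jig y
- place_near (a point): centre of the second carton when home: jig (-27.5, 0) mm, 120 mm up, long along jig y, touching the first and the side stop. A finger needs a gap between the cartons when one is set down; it is closed by a push from the near (-x) side
- rack: fixed grey gravity-feed rack, 340 mm wide; origin on the table under its middle. Three lanes 110 mm apart at rack y = -110, 0, 110 mm; the bed slopes 30 degrees, low end and 20 mm high stop bar towards the robot (rack -x). Dividers 10 mm high. Two lanes hold a carton each, the third the grey case; none moves when a neighbour is taken
- case: grey plastic case with a blue lid, 110 x 55 x 47 mm, lying in one of the rack's lanes; origin at the centre of its underside. Stays where it is
- tape: orange ring of tape lying flat, 90 mm across, 24 mm high; origin at the centre of its underside. Bystander
- bracket: aluminium angle bracket, 70 x 40 mm foot, 86 mm high; origin at the centre of its underside. Bystander
- square: steel try square lying flat, 120 mm blade; origin at the foot of its blade. Bystander
- pendant: black teach pendant with blue edge and red button, 150 x 240 x 52 mm, lying flat; origin at the centre of its underside. Bystander
- driver: screwdriver lying on the table, about 200 mm long. Bystander
Not all that is in view belongs to the job. Leave any green or pink look-alike of the part that bears carton_a_center alone.

How it is judged:
By the outcome, as a careful person would: the job done as asked, in the order asked, and still so for the second after the job is handed in, with the robot touching nothing.
It also fails if it takes over 72 s, if anything falls off the work surface, if the arm or the gripper's body presses on something with over 40 N, if the wrist force passes 120 N, or if a joint passes its speed limit or range.

## Robot

A 6-joint arm with a two-finger parallel gripper is mounted at the origin on the work surface. World frame = base frame: x ahead of the robot, y to its left, z up, the work surface at z = 0. Lengths are in m, angles in rad, forces in N, time in s.
With the tool pointing down it reaches from about 0.275 to 0.75 m from the base axis. Payload 10.2 kg.
Tool frame: the origin (TCP) lies at the very end of the fingers, on their centre line; the grasp point (between the pads) lies 19 mm behind it; x points along the fingers, z is the direction in which the jaws open and shut, and the axes are right-handed (so a half turn about x gives the same grasp; the last joint's range is limited). The gripper opens to 85 mm and grips with 20 to 120 N. Pads are 22 mm wide; open, the fingers measure 114 mm over their backs; the gripper's body (76 mm by 85 mm) begins 54 mm behind the grasp point. The pads swing forward as they close: fully open they stand 13 mm farther back than shut.
Start: joints at [1.084, 0.313, 1.498, -0, 1.331, -0.223], TCP at [0.137, 0.507, 0.208] pointing down, gripper open.
Joint ranges: [-2.94, 2.94], [-0.97, 2.17], [0.19, 2.56], [-1.23, 4.37], [0.02, 3.11], [-2.88, 2.88]. Speed limits (rad/s): [2.39, 2.39, 3.01, 3.14, 3.14, 3.14].

## Interface

Orientations are given as a unit quaternion [w, x, y, z].
In Python, from workcell import manip, cams gives the robot as it stands.
- The arm moves only by the tool step_arm, never from a script. Its argument "targets" is a list that holds one entry, the list of rows, each a list of 6 numbers: the shift along the tool's x, y, z in mm, then the turn, a rotation vector about the tool's x, y, z in rad. A call has 1 to 10 rows; each row shifts and turns the commanded pose from where the row before left it, along the tool's axes as they then stand; what a row does not reach is not made up. A row lasts 1/10 s, in which the tool goes at most 50 mm and 8.59 degrees, less where a joint would pass 70% of its speed; a pose out of reach is approached as far as the arm can. A call is refused whole if a number of a shift passes 50 or a number of a turn 0.15, either way. A call with a gripper value outside its range is refused whole. "jaw" is the opening, from 0 (shut) to 1 (fully open), set as the call begins (left out, the last holds). The fingers move at their own pace and stop on an object; "grip_force" is the grip in N (left out, the last holds). Time passes only in rows, so rows that do not move let the fingers close. It gives the time, the measured TCP pose, the force and the opening at its end, in the units of the state.
- manip.read_state(): the state, without advancing time (a new reading comes with each control period).
- cams.snapshot(name): name is "scene" or "side" or "wrist"; returns the picture (384x512x3 uint8, red, green, blue); there is no depth.
- cams.camera_model(name): a dict with "fx", "fy", "cx", "cy" (pixels), "k1" (the pictures are not rectified: a ray, as slopes to the right and down, at radius r is drawn at 1 + k1 r^2 times it, then the intrinsics apply), "cam_to_world" (4x4, takes a point from camera to world coordinates). Camera axes: x right, y down, z forward; pixel columns grow to the right and rows downward; lengths in m; the calibration is good to about 2 mm. A picture is of the moment at which its call begins: read the wrist's pose just before it. camera_model takes no time and is no camera call; for the wrist camera it gives the pose at the moment of the call.
- manip.finish_job(): hands the job in, once; it reports no verdict.
The state is a dict: "time_s": time; "q": joint angles; "qvel": joint speeds; "tau": joint torques, N m; "ee_pos": TCP position; "eef_rot": TCP orientation; "contact_force": force on the tool from outside, world axes, zero at the start; "wrist_torque": the same for the moment, N m; "finger_gap": finger opening in m.
Only numpy, scipy, OpenCV 4.12 (cv2) and the standard library are available. Lean on these libraries where they do the work, as an engineer would, in place of code of your own. Each camera call takes 0.05 s, during which the arm holds its last target.

## Working session

There is one attempt and no reset: what is moved stays moved. The work goes in short steps, Python scripts to look and compute and a tool call to move; the robot and the scene stay as the last step left them, time stands still between calls to the robot, and variables do not carry over. Pictures are saved under pics/ and viewed, and the job is handed in when it is done.

Besides the shell and the picture viewer there is one more tool, called after "Call:" by a JSON object that holds its "method" and its "body". step_arm: Moves the arm, as the interface text tells. Its arguments: {"type":"object","properties":{"targets":{"type":"array","items":{"type":"array","items":{"type":"array","items":{"type":"number"}}}},"jaw":{"type":"number"},"grip_force":{"type":"number"}},"required":["targets"]}

```bash
mkdir -p pics; ls; cat > h.py <<'E'
import numpy as np, cv2
from workcell import manip, cams
from scipy.spatial.transform import Rotation as R
def snap(n,f):
    m=cams.camera_model(n); im=cams.snapshot(n); cv2.imwrite('pics/'+f+'.png',im[:,:,::-1]); np.save('pics/'+f+'.npy',im)
    import pickle; pickle.dump(m,open('pics/'+f+'.pkl','wb')); return im,m
def load(f):
    import pickle; return np.load('pics/'+f+'.npy'),pickle.load(open('pics/'+f+'.pkl','rb'))
def K(m): return np.array([[m['fx'],0,m['cx']],[0,m['fy'],m['cy']],[0,0,1.]])
def ray(m,uv):
    d=np.array([(uv[0]-m['cx'])/m['fx'],(uv[1]-m['cy'])/m['fy']]); u=d.copy()
    for _ in range(20): u=d/(1+m['k1']*(u@u))
    T=np.array(m['cam_to_world']); return T[:3,3],T[:3,:3]@np.array([u[0],u[1],1])
def onz(m,uv,z):
    o,d=ray(m,uv); return o+d*(z-o[2])/d[2]
def proj(m,p):
    T=np.linalg.inv(np.array(m['cam_to_world'])); c=T[:3,:3]@np.array(p)+T[:3,3]; u=c[:2]/c[2]; u=u*(1+m['k1']*(u@u))
    return np.array([u[0]*m['fx']+m['cx'],u[1]*m['fy']+m['cy']])
def tri(l):
    A=np.zeros((3,3));b=np.zeros(3)
    for m,uv in l:
        o,d=ray(m,uv); d=d/np.linalg.norm(d); P=np.eye(3)-np.outer(d,d); A+=P;b+=P@o
    x=np.linalg.solve(A,b); return x
def st():
    s=manip.read_state(); return s
E
python3 - <<'E'
from h import *
np.set_printoptions(precision=4,suppress=True)
for n in ['scene','side','wrist']:
    im,m=snap(n,n+'0'); print(n,m['fx'],m['k1'],np.array(m['cam_to_world']))
    cv2.imwrite('pics/'+n+'0b.png',cv2.resize(im[:,:,::-1],(800,600),interpolation=cv2.INTER_CUBIC))
print(st())
E
```

```text
pics
scene 369.5814658851945 -0.04500438806637814 [[-0.7919  0.4985 -0.3527  1.0107]
 [ 0.6105  0.6551 -0.445   0.5733]
 [ 0.0092 -0.5677 -0.8231  1.0855]
 [ 0.      0.      0.      1.    ]]
side 420.6990622730759 -0.10299887479085695 [[ 0.9128 -0.1827  0.3654  0.0971]
 [-0.4082 -0.4421  0.7987 -0.9888]
 [ 0.0156 -0.8782 -0.4781  0.7394]
 [ 0.      0.      0.      1.    ]]
wrist 331.9204224453298 -0.022445782818280673 [[ 0.2606  0.9282  0.2655  0.0699]
 [ 0.9654 -0.2503 -0.0725  0.5241]
 [-0.0008  0.2752 -0.9614  0.3727]
 [ 0.      0.      0.      1.    ]]
{'time_s': 0.15, 'q': array([ 1.0836,  0.3133,  1.4983, -0.    ,  1.331 , -0.2234]), 'qvel': array([-0.0031, -0.0013, -0.0023,  0.0014,  0.0015, -0.0005]), 'tau': array([  0.0023, -41.2361, -25.9799,  -0.0001,   0.0031,   0.    ]), 'ee_pos': array([0.1368, 0.5066, 0.2076]), 'eef_rot': array([ 0.5611, -0.43  ,  0.5617,  0.4297]), 'contact_force': array([ 0.2691, -0.1917,  0.3595]), 'wrist_torque': array([-0.0521, -0.0447, -0.0397]), 'finger_gap': 0.08548009986803645}
```

View pics/scene0b.png

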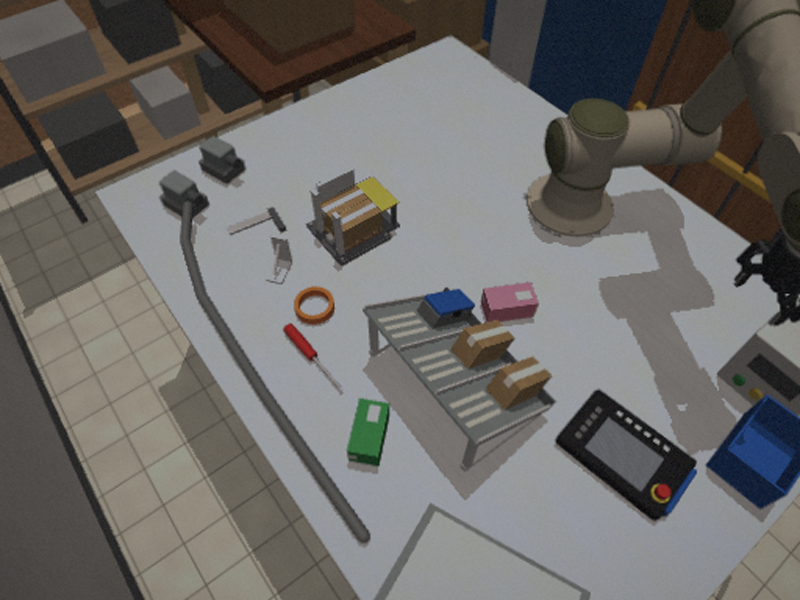

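View pics/side0b.png

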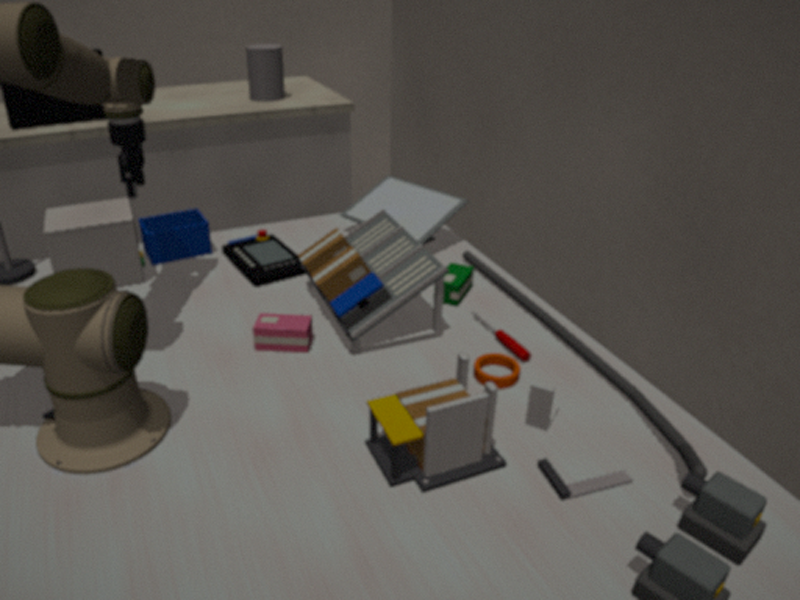

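View pics/wrist0b.png

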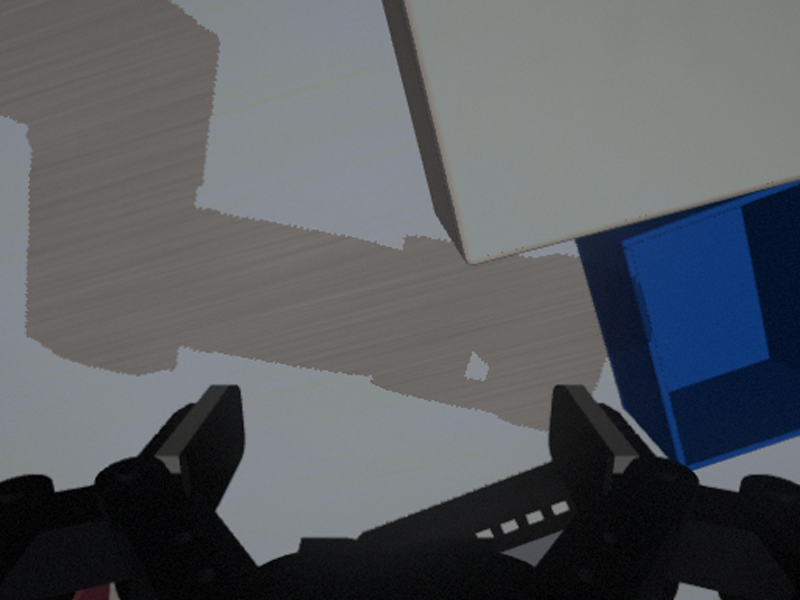

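```bash
python3 - <<'E'
from h import *
im,m=load('scene0')
def crop(n,x0,y0,x1,y1,f):
    im,_=load(n); c=im[y0:y1,x0:x1,::-1]; s=min(800/(x1-x0),600/(y1-y0)); cv2.imwrite('pics/'+f+'.png',cv2.resize(c,None,fx=s,fy=s,interpolation=cv2.INTER_CUBIC)); print(f,s)
crop('scene0',225,170,365,300,'c_rack'); crop('scene0',185,100,265,170,'c_jig')
crop('side0',190,130,300,230,'s_rack'); crop('side0',225,220,330,315,'s_jig')
E
```

```text
c_rack 4.615384615384615
c_jig 8.571428571428571
s_rack 6.0
s_jig 6.315789473684211
```

View pics/c_rack.png

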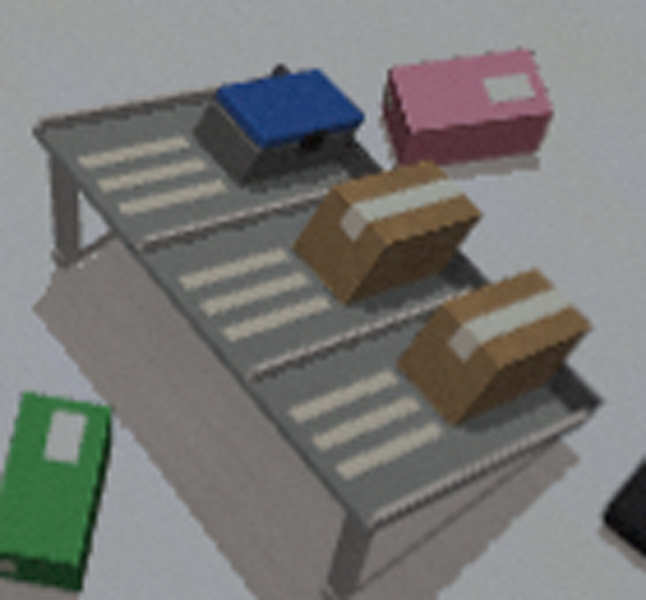

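View pics/c_jig.png

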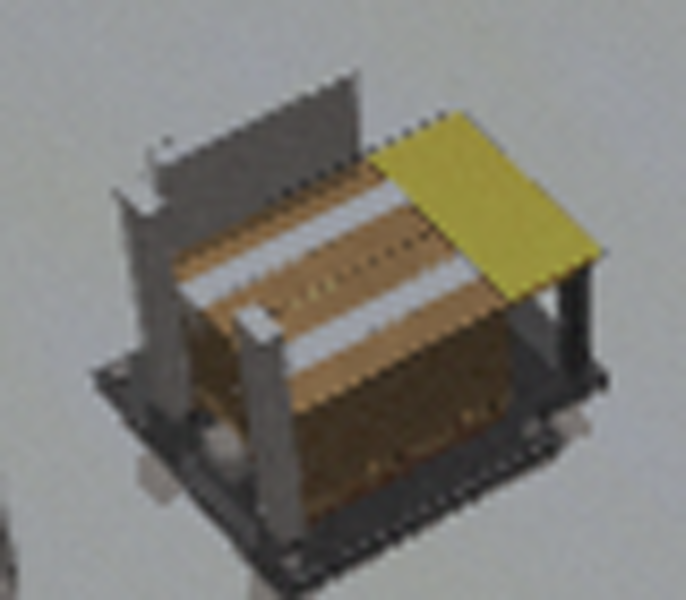

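View pics/s_jig.png

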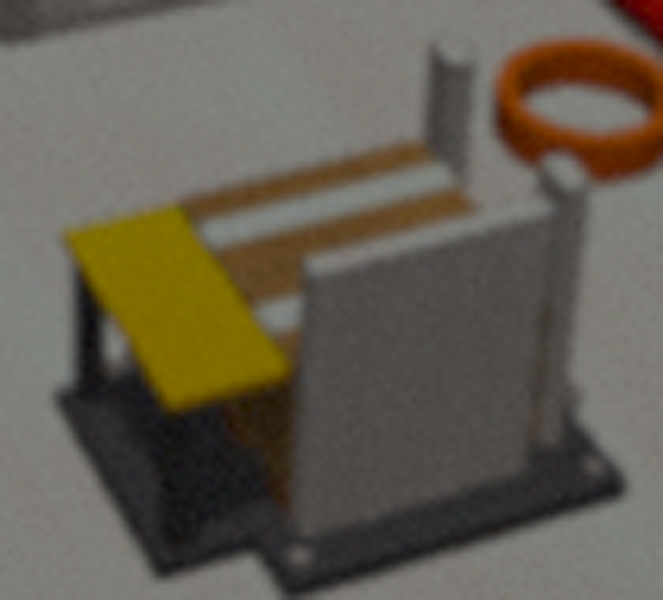

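View pics/s_rack.png

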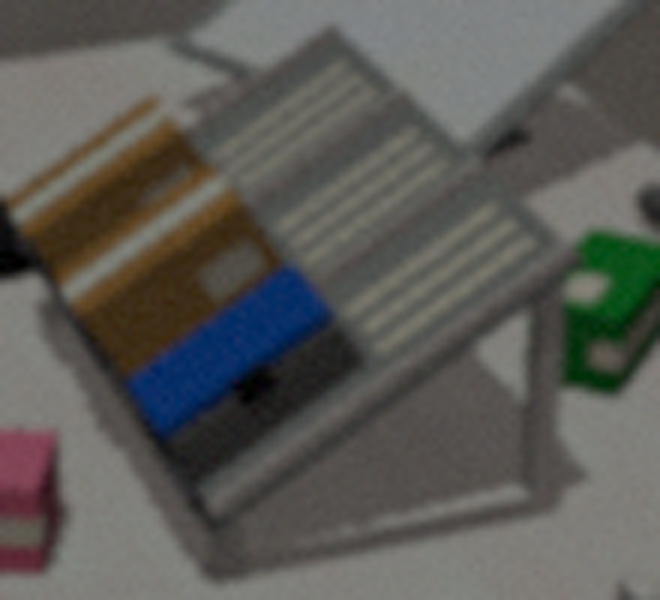

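```bash
python3 - <<'E'
from h import *
np.set_printoptions(precision=4,suppress=True)
_,ms=load('scene0');_,md=load('side0')
S=lambda p,s,o:np.array(p)/s+np.array(o)-0.5+0.5/s
print('ledge scene')
L=[onz(ms,S(p,8.571,(185,100)),0.089) for p in [(370,157),(460,112),(605,252),(510,300)]]; print(np.array(L),np.mean(L,0))
L2=[onz(md,S(p,6.3158,(225,220)),0.089) for p in [(183,205),(66,235),(172,408),(290,372)]]; print(np.array(L2),np.mean(L2,0))
for a in (L,L2):
    a=np.array(a); print('len',np.linalg.norm(a[0]-a[1]),np.linalg.norm(a[1]-a[2]))
for nm,sl,sd in [('Mlow',(455,190),(75,290)),('Mhigh',(350,215),(225,185)),('Elow',(565,300),(20,205)),('Ehigh',(462,335),(170,110))]:
    print(nm,tri([(ms,S(sl,4.615,(225,170))),(md,S(sd,6,(190,130)))]))
# rack corners
for nm,sl,sd in [('hiCase',(40,130),(565,255)),('hiEnd',(370,520),(335,30)),('lowCase?',(280,70),(205,500))]:
    print(nm,tri([(ms,S(sl,4.615,(225,170))),(md,S(sd,6,(190,130)))]))
E
```

```text
ledge scene
[[ 0.4545 -0.3139  0.089 ]
 [ 0.4054 -0.313   0.089 ]
 [ 0.4067 -0.2038  0.089 ]
 [ 0.4568 -0.2057  0.089 ]] [ 0.4308 -0.2591  0.089 ]
[[ 0.459  -0.2062  0.089 ]
 [ 0.4083 -0.2061  0.089 ]
 [ 0.4055 -0.316   0.089 ]
 [ 0.4538 -0.315   0.089 ]] [ 0.4316 -0.2608  0.089 ]
len 0.04902270856070605 0.10925119631719707
len 0.05075480429439851 0.10985587647050225
Mlow [0.4602 0.2178 0.1007]
Mhigh [0.5513 0.2101 0.1511]
Elow [0.4626 0.3255 0.1053]
Ehigh [0.5562 0.3169 0.1539]
hiCase [0.6757 0.0426 0.1615]
hiEnd [0.6853 0.3734 0.1659]
lowCase? [0.4703 0.0461 0.0597]
```

```bash
cat >> h.py <<'E'
def Rt(q): return R.from_quat([q[1],q[2],q[3],q[0]]).as_matrix()
def mk(x,z):
    x=np.array(x,float);x/=np.linalg.norm(x);z=np.array(z,float);z-=x*(x@z);z/=np.linalg.norm(z)
    return np.stack([x,np.cross(z,x),z],1)
def go(p,M):
    s=st();P=s['ee_pos'];C=Rt(s['eef_rot'])
    rv=R.from_matrix(C.T@M).as_rotvec(); d=np.array(p)-P
    np.set_printoptions(precision=3,suppress=True)
    print('t',s['time_s'],'pos',P*1000,'gap',s['finger_gap']*1000,'F',s['contact_force'])
    print('rot',rv,'rows',np.abs(rv).max()/0.15,np.linalg.norm(rv)/0.15)
    print('shift-first(mm, cur axes)',C.T@d*1000,' rot-first(new axes)',M.T@d*1000)
E
python3 - <<'E'
from h import *
s=st();C=Rt(s['eef_rot']);print(C)
_,m=load('wrist0');T=np.array(m['cam_to_world']);print('cam in tool',C.T@(T[:3,3]-s['ee_pos']),C.T@T[:3,:3])
go([0.46,0.27,0.30],mk([0,0,-1],[-0.03,1,0]))
go([0.46,0.27,0.30],mk([0,0,-1],[0.03,-1,0]))
E
```

```text
[[-4.58042563e-04 -9.65396187e-01  2.60787254e-01]
 [-8.86192132e-04  2.60787571e-01  9.65395804e-01]
 [-9.99999502e-01  2.11084756e-04 -9.74978313e-04]]
cam in tool [-0.16515171  0.06919296 -0.00075826] [[-1.50315779e-04 -2.75392439e-01  9.61331879e-01]
 [ 1.71821434e-04 -9.61331883e-01 -2.75392414e-01]
 [ 9.99999974e-01  1.23781597e-04  1.91821675e-04]]
t 0.15 pos [136.81  506.626 207.575] gap 85.48009986803645 F [ 0.269 -0.192  0.36 ]
rot [-0.294 -0.001 -0.   ] rows 1.9588586488978987 1.9588700197775337
shift-first(mm, cur axes) [ -92.364 -373.697 -144.244]  rot-first(new axes) [ -92.425 -315.95  -246.211]
t 0.15 pos [136.81  506.626 207.575] gap 85.48009986803645 F [ 0.269 -0.192  0.36 ]
rot [ 2.848 -0.001  0.001] rows 18.9850900442383 18.985092457555908
shift-first(mm, cur axes) [ -92.364 -373.697 -144.244]  rot-first(new axes) [-92.425 315.95  246.211]
```

```bash
python3 - <<'E'
from h import *
go([0.437,0.268,0.255],mk([0.5,0,-0.866],[-0.03,1,0]))
E
```

```text
t 0.15 pos [136.81  506.626 207.575] gap 85.48009986803645 F [ 0.269 -0.192  0.36 ]
rot [-0.283 -0.063 -0.522] rows 3.4803539382616306 3.9809133627195843
shift-first(mm, cur axes) [ -47.351 -352.024 -152.129]  rot-first(new axes) [ 109.027 -277.391 -245.914]
```

Call:
{"method": "step_arm", "body": {"targets": [[[-6,-44,-19,0,0,0],[-6,-44,-19,0,0,0],[-6,-44,-19,0,0,0],[-6,-44,-19,0,0,0],[-6,-44,-19,0,0,0],[-6,-44,-19,0,0,0],[-6,-44,-19,0,0,0],[-6,-44,-19,0,0,0]]], "jaw": 0.8}}

```text
time_s: 0.95
ee_pos: [0.4383, 0.2668, 0.2562]
eef_rot: [0.561, -0.43, 0.561, 0.43]
contact_force: [0.5, -0.1, 0.1]
finger_gap: 0.0688
```

Call:
{"method": "step_arm", "body": {"targets": [[[0,0,0,-0.057,-0.013,-0.104],[0,0,0,-0.057,-0.013,-0.104],[0,0,0,-0.057,-0.013,-0.104],[0,0,0,-0.057,-0.013,-0.104],[0,0,0,-0.057,-0.013,-0.104],[0,0,0,0,0,0],[0,0,0,0,0,0]]]}}

```text
time_s: 1.65
ee_pos: [0.4371, 0.2684, 0.2562]
eef_rot: [-0.604, 0.619, -0.349, -0.36]
contact_force: [0.3, -0.5, -0.2]
finger_gap: 0.0683
```

```bash
python3 - <<'E'
from h import *
print(st()['q'])
go([0.437,0.268,0.255],mk([0.5,0,-0.866],[-0.03,1,0]))
im,m=snap('wrist','w1'); cv2.imwrite('pics/w1b.png',cv2.resize(im[:,:,::-1],(800,600),interpolation=cv2.INTER_CUBIC))
E
```

```text
[ 0.43631435  0.02356474  1.81328552 -0.28116201  0.84434868 -1.0229397 ]
t 1.65 pos [437.071 268.361 256.236] gap 68.28464049205355 F [ 0.304 -0.492 -0.205]
rot [-0.     0.003 -0.003] rows 0.020760054457321066 0.028902176573892577
shift-first(mm, cur axes) [ 1.036  0.685 -0.346]  rot-first(new axes) [ 1.035  0.689 -0.343]
```

View pics/w1b.png

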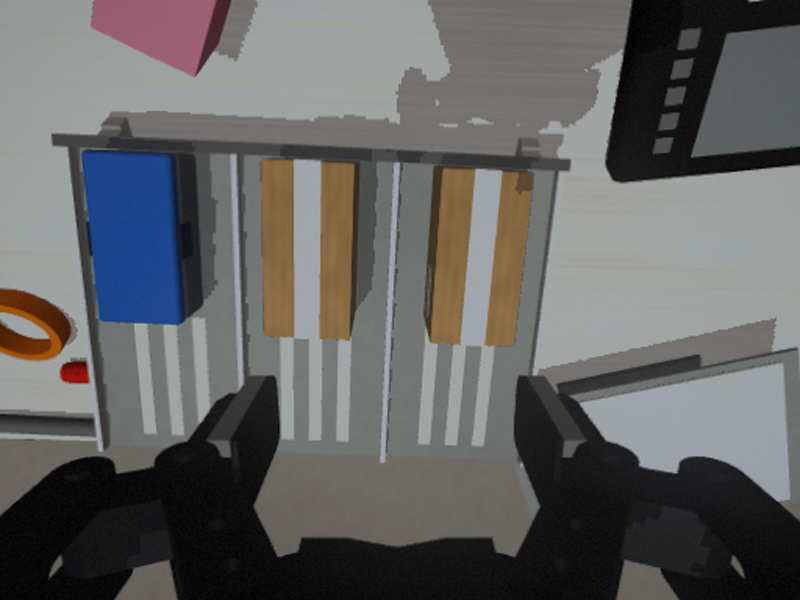

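```bash
python3 - <<'E'
from h import *
im,m=load('w1')
c=im[90:230,150:360,::-1]; cv2.imwrite('pics/w1c.png',cv2.resize(c,None,fx=3.8,fy=3.8,interpolation=cv2.INTER_CUBIC))
E
```

```text
(no output)
```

View pics/w1c.png

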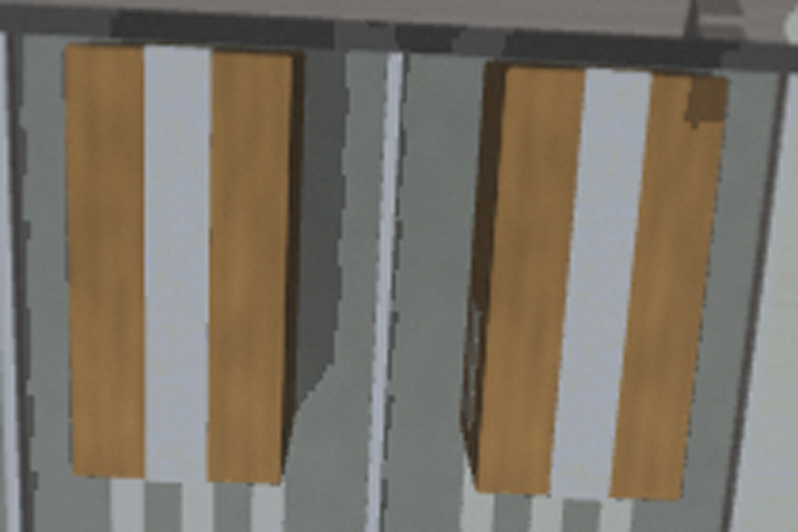

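```bash
python3 - <<'E'
from h import *
np.set_printoptions(precision=4,suppress=True)
_,m=load('w1')
f=lambda p:(np.array(p)+.5)/3.8+np.array([150,90])-.5
C={'M':[(65,45),(293,53),(73,474),(281,484)],'E':[(506,65),(728,78),(477,492),(684,499)]}
yaw=-0.03
for it in range(4):
  ex=np.array([np.cos(yaw),np.sin(yaw),0]);n=np.array([0,0,1])*np.cos(np.pi/6)-ex*.5
  ys=[]
  for k,v in C.items():
    P1=[];
    for h in (0.14,0.15,0.16):
      pass
    def pts(d):
        out=[]
        for p in v:
            o,r=ray(m,f(p)); out.append(o+r*((d-n@o)/(n@r)))
        return np.array(out)
    def size(d):
        a=pts(d); return (np.linalg.norm(a[0]-a[2])+np.linalg.norm(a[1]-a[3]))/2,(np.linalg.norm(a[0]-a[1])+np.linalg.norm(a[2]-a[3]))/2
    from scipy.optimize import brentq
    d=brentq(lambda d:sum(size(d))-0.165,-0.3,0.02)
    a=pts(d); u=(a[2]-a[0]+a[3]-a[1]);ys.append(np.arctan2(u[1],u[0])); u/=np.linalg.norm(u)
    w=a[1]-a[0]+a[3]-a[2]
    if it==3:
        print(k,d,size(d),a,'top c',a.mean(0),'center',a.mean(0)-n*0.03,'pitch',np.degrees(np.arcsin(u[2])),'yaw',ys[-1],np.arctan2(-w[0],w[1]))
  yaw=np.mean(ys)
E
```

```text
M -0.14352339065275488 (np.float64(0.11008995941285252), np.float64(0.05491004058714741)) [[0.4554 0.1869 0.0946]
 [0.4562 0.2418 0.0943]
 [0.5502 0.1842 0.1494]
 [0.552  0.2391 0.1497]] top c [0.5035 0.213  0.122 ] center [0.5185 0.2126 0.096 ] pitch 29.9996605901048 yaw -0.02864715079003665 -0.023548788954977737
E -0.14345557649532253 (np.float64(0.10995417229760714), np.float64(0.055045827702392885)) [[0.4578 0.2935 0.0946]
 [0.4595 0.3479 0.0949]
 [0.5533 0.2912 0.1498]
 [0.5544 0.3468 0.1497]] top c [0.5063 0.3198 0.1222] center [0.5213 0.3195 0.0963] pitch 29.999660590105368 yaw -0.01818561701838961 -0.025563948878928263
```

```bash
cat >> h.py <<'E'
RY=-0.024
ex=np.array([np.cos(RY),np.sin(RY),0]);ey=np.array([-np.sin(RY),np.cos(RY),0]);nn=np.array([0,0,1])*np.cos(np.pi/6)-ex*.5
MR=mk(-nn,ey)
CE=np.array([0.5213,0.3195,0.0963]);CM=np.array([0.5185,0.2126,0.0960])
E
python3 - <<'E'
from h import *
go(CE-nn*0.017,MR)
E
```

```text
t 1.7 pos [437.578 268.356 256.388] gap 68.82875235318988 F [-0.39  -0.213  0.416]
rot [ 0.046  0.015 -0.003] rows 0.30775572613454655 0.32399243518946985
shift-first(mm, cur axes) [197.67    5.734  50.513]  rot-first(new axes) [196.876   8.622  53.138]
```

Call:
{"method": "step_arm", "body": {"targets": [[[0,0,0,0.046,0.015,-0.003],[0,4.3,26.5,0,0,0],[0,4.3,26.5,0,0,0],[40,0,0,0,0,0],[40,0,0,0,0,0],[20,0,0,0,0,0],[0,0,0,0,0,0]]]}}

```text
time_s: 2.4
ee_pos: [0.4816, 0.3193, 0.1623]
eef_rot: [0.615, -0.608, 0.363, 0.346]
contact_force: [0.5, -0.2, 0.8]
finger_gap: 0.0684
```

```bash
python3 - <<'E'
from h import *
go(CE-nn*0.017,MR)
im,m=snap('wrist','w2'); cv2.imwrite('pics/w2b.png',cv2.resize(im[:,:,::-1],(800,600),interpolation=cv2.INTER_CUBIC))
E
```

```text
t 2.4 pos [481.646 319.287 162.294] gap 68.43784262269 F [ 0.471 -0.234  0.8  ]
rot [ 0.    -0.003 -0.003] rows 0.022615933900755284 0.03182205726129548
shift-first(mm, cur axes) [93.962 -1.643  1.483]  rot-first(new axes) [93.971 -1.33   1.165]
```

View pics/w2b.png

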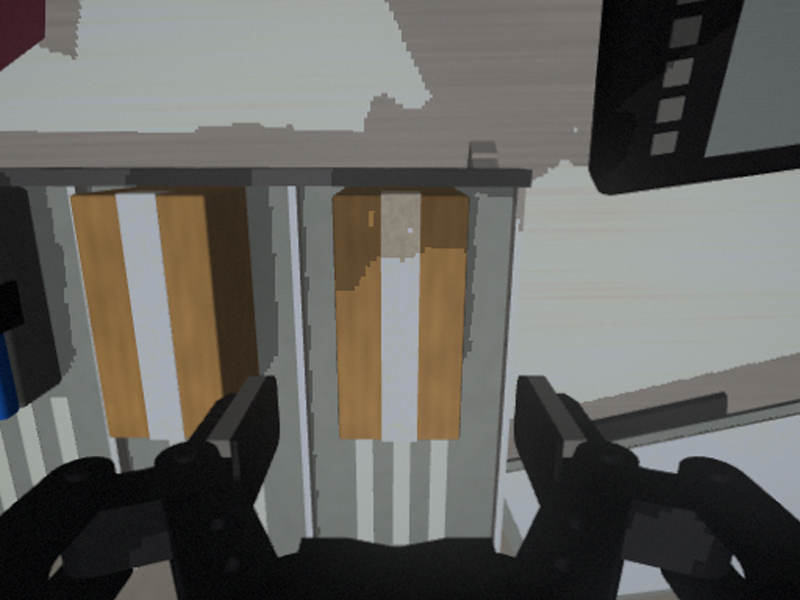

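Call:
{"method": "step_arm", "body": {"targets": [[[20,-0.5,0.3,0,0,0],[20,-0.5,0.3,0,0,0],[20,-0.5,0.3,0,0,0],[20,0,0.3,0,0,0],[14,0,0,0,0,0],[0,0,0,0,0,0]]]}}

```text
time_s: 3.05
ee_pos: [0.5298, 0.3201, 0.0842]
eef_rot: [0.616, -0.609, 0.361, 0.346]
contact_force: [0.5, 0.7, 0.6]
finger_gap: 0.0688
```

Call:
{"method": "step_arm", "body": {"targets": [[[0,0,0,0,0,0],[0,0,0,0,0,0],[0,0,0,0,0,0],[0,0,0,0,0,0],[0,0,0,0,0,0],[0,0,0,0,0,0]]], "jaw": 0.0, "grip_force": 40}}

```text
time_s: 3.65
ee_pos: [0.5294, 0.3207, 0.0858]
eef_rot: [0.617, -0.609, 0.359, 0.346]
contact_force: [-5.5, -0.9, 5.5]
finger_gap: 0.0542
```

Call:
{"method": "step_arm", "body": {"targets": [[[-15,0,0,0,0,0],[-25,0,0,0,0,0],[-35,0,0,0,0,0],[-40,0,0,0,0,0],[-40,0,0,0,0,0],[-40,0,0,0,0,0],[-10,0,0,0,0,0]]]}}

```text
time_s: 4.35
ee_pos: [0.4259, 0.3236, 0.266]
eef_rot: [0.618, -0.609, 0.357, 0.346]
contact_force: [0.8, -0.8, -2.6]
finger_gap: 0.0543
```

```bash
python3 - <<'E'
from h import *
M=mk([0,0,-1],[1,-0.015,0]); print(st()['q'])
go([0.42,0.0,0.28],M)
go([0.50,-0.255,0.28],M)
E
```

```text
[ 0.58010895  0.09133946  1.71848324 -0.36679007  0.91347636 -0.80506281]
t 4.35 pos [425.944 323.615 266.041] gap 54.34929821281806 F [ 0.793 -0.812 -2.627]
rot [1.524 0.416 0.414] rows 10.160454273639202 10.888759122232205
shift-first(mm, cur axes) [ -12.467   -8.246 -323.626]  rot-first(new axes) [ -13.959 -323.668   -1.09 ]
t 4.35 pos [425.944 323.615 266.041] gap 54.34929821281806 F [ 0.793 -0.812 -2.627]
rot [1.524 0.416 0.414] rows 10.160454273639202 10.888759122232205
shift-first(mm, cur axes) [  30.028  -82.211 -576.901]  rot-first(new axes) [ -13.959 -577.44    82.726]
```

Call:
{"method": "step_arm", "body": {"targets": [[[0,0,0,0.1385,0.0378,0.0376],[0,0,0,0.1385,0.0378,0.0376],[0,0,0,0.1385,0.0378,0.0376],[0,0,0,0.1385,0.0378,0.0376],[0,0,0,0.1385,0.0378,0.0376],[0,0,0,0.1385,0.0378,0.0376],[0,0,0,0.1385,0.0378,0.0376],[0,0,0,0.1385,0.0378,0.0376],[0,0,0,0.1385,0.0378,0.0376],[0,0,0,0.1385,0.0378,0.0376]]]}}

```text
time_s: 5.35
ee_pos: [0.4269, 0.3226, 0.2604]
eef_rot: [0.716, -0.056, 0.695, 0.027]
contact_force: [-0.7, -0.6, -2.6]
finger_gap: 0.0539
```

Call:
{"method": "step_arm", "body": {"targets": [[[0,0,0,0.1385,0.0378,0.0376],[-3,-46,7.5,0,0,0],[-3,-46,7.5,0,0,0],[-3,-46,7.5,0,0,0],[-3,-46,7.5,0,0,0],[-3,-46,7.5,0,0,0],[-3,-46,7.5,0,0,0],[-3,-46,7.5,0,0,0],[-3,-46,7.5,0,0,0],[-3,-46,7.5,0,0,0]]]}}

```text
time_s: 6.35
ee_pos: [0.4876, -0.0945, 0.2891]
eef_rot: [0.705, 0.005, 0.709, -0.007]
contact_force: [1.5, -0.2, -2.1]
finger_gap: 0.0541
```

Call:
{"method": "step_arm", "body": {"targets": [[[0,-40,7,0,0,0],[0,0,0,0,0,0],[0,0,0,0,0,0]]]}}

```text
time_s: 6.65
ee_pos: [0.4939, -0.133, 0.2889]
eef_rot: [0.705, 0.005, 0.709, -0.007]
contact_force: [-0.4, -0.4, -2.3]
finger_gap: 0.0543
```

```bash
python3 - <<'E'
from h import *
M=mk([0,0,-1],[1,-0.015,0]); print(st()['q'])
go([0.50,-0.255,0.28],M)
im,m=snap('wrist','w3'); cv2.imwrite('pics/w3b.png',cv2.resize(im[:,:,::-1],(800,600),interpolation=cv2.INTER_CUBIC))
E
```

```text
[-0.48940729  0.24103533  1.382709   -0.00535697  1.52218613 -0.47134595]
t 6.65 pos [ 493.901 -132.986  288.936] gap 54.26234884970014 F [-0.362 -0.373 -2.339]
rot [-0.003 -0.006  0.003] rows 0.041989721032566096 0.049543180296992735
shift-first(mm, cur axes) [   9.225 -121.861    8.326]  rot-first(new axes) [   8.936 -121.909    7.929]
```

View pics/w3b.png

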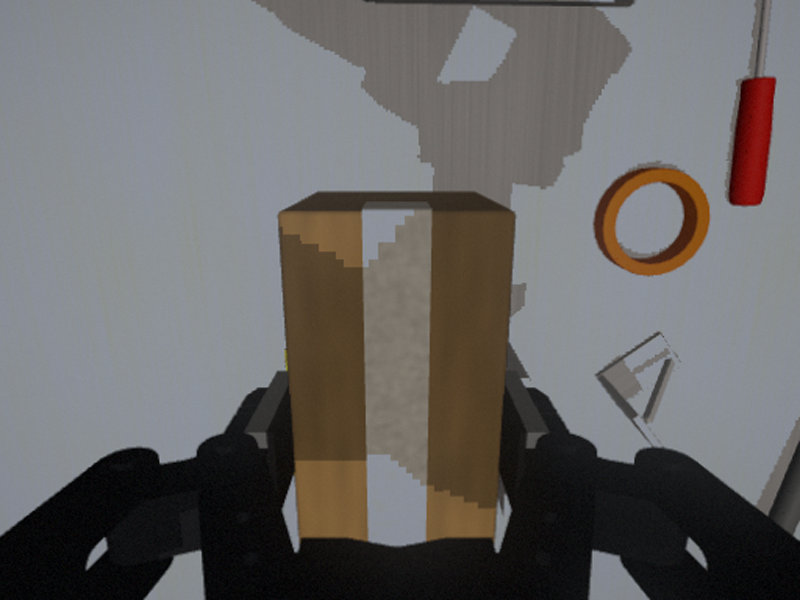

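Call:
{"method": "step_arm", "body": {"targets": [[[0,-24,-30,0,0,0],[0,-24,-30,0,0,0],[0,-24,-30,0,0,0],[0,-24,-30,0,0,0],[0,0,0,0,0,0],[0,0,0,0,0,0]]]}}

```text
time_s: 7.3
ee_pos: [0.3727, -0.2257, 0.2913]
eef_rot: [0.706, 0.004, 0.708, -0.007]
contact_force: [-0.2, -0.5, -3.8]
finger_gap: 0.0544
```

```bash
python3 - <<'E'
from h import *
M=mk([0,0,-1],[1,-0.015,0])
go([0.50,-0.255,0.28],M)
im,m=snap('wrist','w4'); cv2.imwrite('pics/w4b.png',cv2.resize(im[:,:,::-1],(800,600),interpolation=cv2.INTER_CUBIC))
E
```

```text
t 7.3 pos [ 372.67  -225.71   291.292] gap 54.416563996712135 F [-0.242 -0.453 -3.767]
rot [-0.001 -0.004  0.004] rows 0.02596070387163621 0.036407114171477774
shift-first(mm, cur axes) [ 10.926 -27.207 127.823]  rot-first(new axes) [ 11.292 -27.377 127.754]
```

View pics/w4b.png

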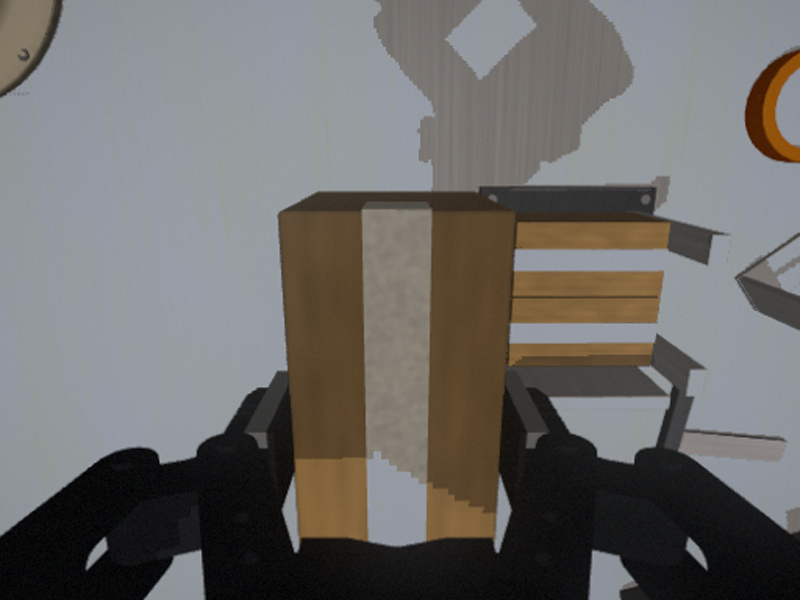

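```bash
python3 - <<'E'
from h import *
im,m=load('w4')
c=im[110:265,320:475,::-1]; cv2.imwrite('pics/w4c.png',cv2.resize(c,None,fx=3.8,fy=3.8,interpolation=cv2.INTER_CUBIC))
E
```

```text
(no output)
```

View pics/w4c.png

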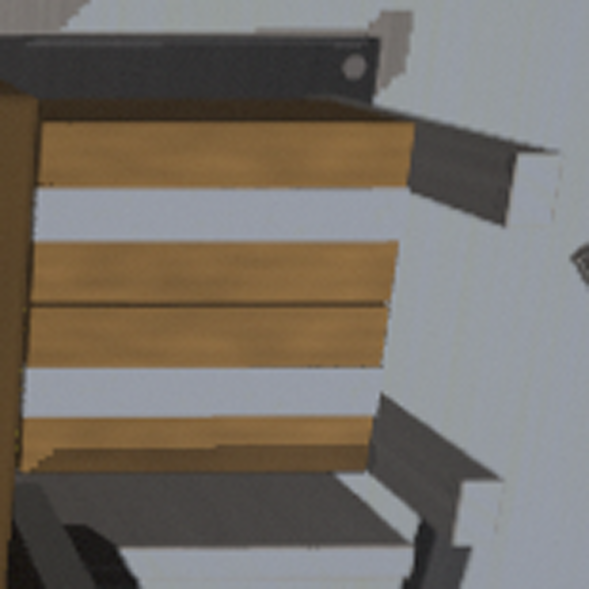

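```bash
python3 - <<'E'
from h import *
np.set_printoptions(precision=4,suppress=True)
_,m=load('w4')
f=lambda p:(np.array(p)+.5)/3.8+np.array([320,110])-.5
for nm,p,z in [('far+y',(414,122),.09),('farseam',(387,303),.09),('far-y',(367,472),.09),('+y near',(42,122),.09),('seam near',(30,303),.09),('-y near',(22,471),.09),('stop far top',(411,544),.14),('stop near top',(120,546),.14),('post top a',(517,150),.14),('post top b',(505,225),.14),('post2 top a',(500,480),.14),('post2 b',(460,482),.14)]:
    print(nm,onz(m,f(p),z))
# held carton top
g=lambda p:(np.array(p)+.5)/1.5625-.5
s=st();C=Rt(s['eef_rot']);
for zt in [s['ee_pos'][2]+d for d in (.040,.045,.050)]:
    print(zt,[C.T@(onz(m,g(p),zt)-s['ee_pos'])*1000 for p in [(279,212),(515,212),(299,538),(497,538)]])
E
```

```text
far+y [ 0.5662 -0.2069  0.09  ]
farseam [ 0.5651 -0.2615  0.09  ]
far-y [ 0.5658 -0.3168  0.09  ]
+y near [ 0.4577 -0.2055  0.09  ]
seam near [ 0.4567 -0.2599  0.09  ]
-y near [ 0.4568 -0.3147  0.09  ]
stop far top [ 0.5547 -0.3167  0.14  ]
stop near top [ 0.4738 -0.3159  0.14  ]
post top a [ 0.5674 -0.2073  0.14  ]
post top b [ 0.5672 -0.2267  0.14  ]
post2 top a [ 0.5767 -0.2979  0.14  ]
post2 b [ 0.5657 -0.2983  0.14  ]
0.33123334757081896 [array([-40.1017,  55.1616, -27.9187]), array([-40.3185,  55.1282,  28.5978]), array([-39.7448, -39.0023, -28.2701]), array([-39.9667, -38.8686,  29.4052])]
0.33623334757081896 [array([-45.1081,  55.7061, -26.7925]), array([-45.3163,  55.674 ,  27.4634]), array([-44.7655, -34.6913, -27.1298]), array([-44.9786, -34.563 ,  28.2385])]
0.34123334757081897 [array([-50.1146,  56.2506, -25.6663]), array([-50.3141,  56.2198,  26.329 ]), array([-49.7862, -30.3804, -25.9896]), array([-49.9904, -30.2575,  27.0718])]
```

```bash
cat >> h.py <<'E'
JY=-0.013; JO=np.array([0.5112,-0.2610,0]); jx=np.array([np.cos(JY),np.sin(JY),0]); jy=np.array([-np.sin(JY),np.cos(JY),0])
MJ=mk([0,0,-1],jx)
def J(x,y,z): return JO+jx*x/1000+jy*y/1000+np.array([0,0,z/1000])
def injig(p): d=np.array(p)-JO; return np.array([d@jx,d@jy,d[2]])*1000
E
python3 - <<'E'
from h import *
go(J(22,5,114),MJ); print(injig(st()['ee_pos']))
E
```

```text
t 7.35 pos [ 373.066 -225.441  291.233] gap 54.2267360160442 F [-0.368 -0.364 -2.515]
rot [-0.002 -0.004  0.004] rows 0.025615450607994056 0.03789551625291931
shift-first(mm, cur axes) [176.722 -27.799 161.317]  rot-first(new axes) [177.233 -28.76  160.585]
[-138.585   33.76   291.233]
```

Call:
{"method": "step_arm", "body": {"targets": [[[0,-7.2,40,-0.002,-0.004,0.004],[0,-7.2,40,0,0,0],[0,-7.2,40,0,0,0],[0,-7.2,40.5,0,0,0],[40,0,0,0,0,0],[40,0,0,0,0,0],[40,0,0,0,0,0],[20,0,0,0,0,0],[0,0,0,0,0,0]]]}}

```text
time_s: 8.25
ee_pos: [0.5323, -0.2549, 0.1477]
eef_rot: [0.705, 0.006, 0.709, -0.003]
contact_force: [0.0, 0.4, -2.2]
finger_gap: 0.0538
```

```bash
python3 - <<'E'
from h import *
go(J(22,5,108),MJ); print(injig(st()['ee_pos']))
im,m=snap('scene','s5');c=im[85:170,180:275,::-1]; cv2.imwrite('pics/s5c.png',cv2.resize(c,None,fx=7,fy=7,interpolation=cv2.INTER_CUBIC))
E
```

```text
t 8.25 pos [ 532.315 -254.88   147.666] gap 53.7780429184024 F [ 0.013  0.362 -2.218]
rot [ 0.002 -0.005 -0.004] rows 0.036110327026723496 0.04658966077425126
shift-first(mm, cur axes) [39.654 -1.56   1.179]  rot-first(new axes) [39.666 -1.394  0.966]
[ 21.034   6.394 147.666]
```

View pics/s5c.png

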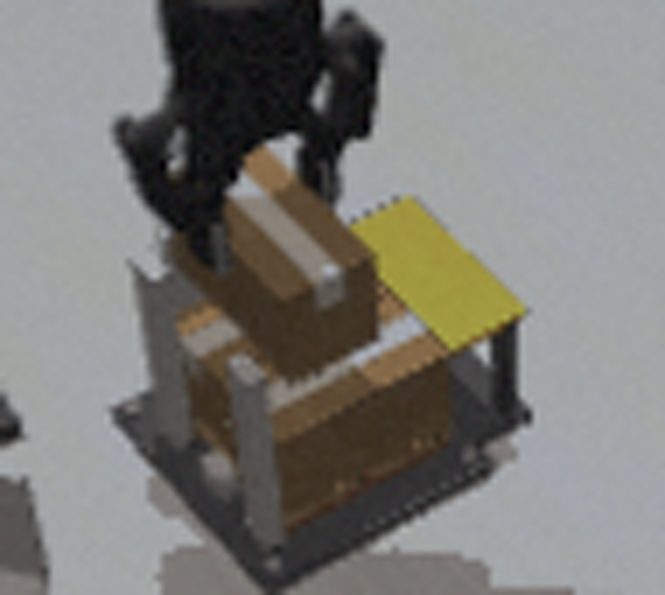

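Call:
{"method": "step_arm", "body": {"targets": [[[12,-0.5,0.3,0,-0.005,-0.004],[12,-0.5,0.3,0,0,0],[8,0,0,0,0,0],[4,0,0,0,0,0],[0,0,0,0,0,0]]]}}

```text
time_s: 8.8
ee_pos: [0.5333, -0.2584, 0.1149]
eef_rot: [0.709, 0.004, 0.706, -0.006]
contact_force: [0.2, -0.3, -2.8]
finger_gap: 0.0539
```

Call:
{"method": "step_arm", "body": {"targets": [[[2,0,0,0,0,0],[0,-2,0,0,0,0],[0,-2,0,0,0,0],[0,0,0,0,0,0]]]}}

```text
time_s: 9.2
ee_pos: [0.5333, -0.263, 0.1133]
eef_rot: [0.709, 0.004, 0.705, -0.007]
contact_force: [0.0, 0.9, -3.0]
finger_gap: 0.054
```

Call:
{"method": "step_arm", "body": {"targets": [[[2,-1,0,0,0,0],[2,-1,0,0,0,0],[0,0,0,0,0,0]]]}}

```text
time_s: 9.5
ee_pos: [0.5331, -0.2643, 0.1087]
eef_rot: [0.709, 0.004, 0.706, -0.006]
contact_force: [0.4, 0.8, -3.1]
finger_gap: 0.0543
```

```bash
python3 - <<'E'
from h import *
go(J(27.5,-2,106),MJ); print(injig(st()['ee_pos']), st()['wrist_torque'])
E
```

```text
t 9.5 pos [ 533.139 -264.291  108.666] gap 54.25625241495051 F [ 0.388  0.776 -3.113]
rot [-0.001  0.004  0.003] rows 0.02809233720064411 0.03536175650284017
shift-first(mm, cur axes) [2.686 1.018 5.508]  rot-first(new axes) [2.666 1.006 5.52 ]
[ 21.98   -3.006 108.666] [0.245 0.011 0.013]
```

Call:
{"method": "step_arm", "body": {"targets": [[[0,-1,2,0,0,0],[0,-1,2,0,0,0],[0,0,0,0,0,0]]]}}

```text
time_s: 9.8
ee_pos: [0.5361, -0.2643, 0.1082]
eef_rot: [0.707, 0.005, 0.707, -0.004]
contact_force: [-4.6, 10.8, -1.6]
finger_gap: 0.0539
```

Call:
{"method": "step_arm", "body": {"targets": [[[0,-1,1,0,0,0],[0,0,0,0,0,0]]]}}

```text
time_s: 10.0
ee_pos: [0.5366, -0.2642, 0.108]
eef_rot: [0.707, 0.006, 0.708, -0.004]
contact_force: [-6.5, 16.1, 0.4]
finger_gap: 0.0537
```

Call:
{"method": "step_arm", "body": {"targets": [[[1,2,0,0,0,0],[1,0,1,0,0,0],[0,0,0,0,0,0]]]}}

```text
time_s: 10.3
ee_pos: [0.5389, -0.2643, 0.1068]
eef_rot: [0.708, 0.004, 0.706, -0.005]
contact_force: [-1.9, 6.8, -1.0]
finger_gap: 0.0541
```

```bash
python3 - <<'E'
from h import *
go(J(27.5,-2,106),MJ); print(injig(st()['ee_pos']), st()['wrist_torque'])
im,m=snap('scene','s6');c=im[85:170,180:275,::-1]; cv2.imwrite('pics/s6c.png',cv2.resize(c,None,fx=7,fy=7,interpolation=cv2.INTER_CUBIC))
E
```

```text
t 10.3 pos [ 538.936 -264.34   106.795] gap 54.09279760308584 F [-1.917  6.766 -1.041]
rot [-0.001  0.003  0.001] rows 0.020299515165965443 0.02235818435103876
shift-first(mm, cur axes) [ 0.793  0.98  -0.28 ]  rot-first(new axes) [ 0.795  0.979 -0.278]
[ 27.778  -2.979 106.795] [ 1.141  0.424 -0.057]
```

View pics/s6c.png

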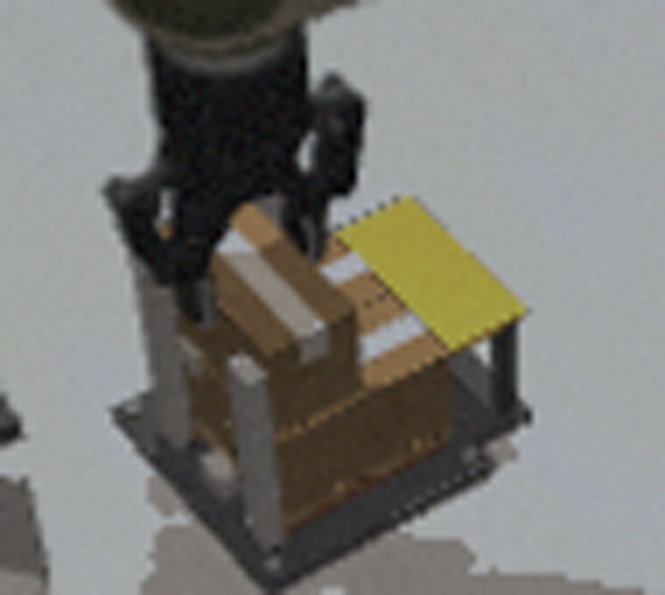

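Call:
{"method": "step_arm", "body": {"targets": [[[1,0,1,0,0,0],[1,0,0,0,0,0],[0,0,0,0,0,0]]]}}

```text
time_s: 10.65
ee_pos: [0.5396, -0.2644, 0.1056]
eef_rot: [0.708, 0.004, 0.706, -0.005]
contact_force: [-6.2, 8.2, 5.0]
finger_gap: 0.054
```

Call:
{"method": "step_arm", "body": {"targets": [[[1,0,0,0,0,0],[0,0,0,0,0,0]]]}}

```text
time_s: 10.85
ee_pos: [0.5396, -0.2643, 0.1047]
eef_rot: [0.708, 0.004, 0.706, -0.005]
contact_force: [-6.7, 9.1, 6.2]
finger_gap: 0.0544
```

Call:
{"method": "step_arm", "body": {"targets": [[[0,0,0,0,0,0],[0,0,0,0,0,0],[0,0,0,0,0,0],[0,0,0,0,0,0]]], "jaw": 0.8}}

```text
time_s: 11.25
ee_pos: [0.5404, -0.266, 0.1042]
eef_rot: [0.709, 0.003, 0.705, -0.006]
contact_force: [0.6, -0.2, -0.6]
finger_gap: 0.0687
```

Call:
{"method": "step_arm", "body": {"targets": [[[-10,0,0,0,0,0],[-20,0,0,0,0,0],[-30,0,0,0,0,0],[-40,0,0,0,0,0],[-40,0,0,0,0,0],[-30,0,0,0,0,0]]]}}

```text
time_s: 11.85
ee_pos: [0.5396, -0.2651, 0.2778]
eef_rot: [0.71, 0.003, 0.704, -0.007]
contact_force: [0.7, 0.1, -0.3]
finger_gap: 0.0682
```

```bash
python3 - <<'E'
from h import *
print(injig(st()['ee_pos']))
go(CM-nn*0.19,MR)
E
```

```text
[ 28.44372051  -3.71557569 277.84512932]
t 11.85 pos [ 539.593 -265.085  277.845] gap 68.16660018991647 F [ 0.714  0.13  -0.32 ]
rot [-1.521 -0.406 -0.401] rows 10.14160912195394 10.832666039576011
shift-first(mm, cur axes) [344.008 478.463  64.695]  rot-first(new axes) [331.207 119.112 477.041]
```

Call:
{"method": "step_arm", "body": {"targets": [[[0,47,-11,0,0,0],[0,47,-11,0,0,0],[0,47,-11,0,0,0],[0,47,-11,0,0,0],[0,47,-11,0,0,0],[0,47,-11,0,0,0],[0,47,-11,0,0,0],[0,47,-11,0,0,0],[0,47,-11,0,0,0],[0,47,-11,0,0,0]]]}}

```text
time_s: 12.85
ee_pos: [0.4353, 0.2083, 0.2728]
eef_rot: [0.709, 0.004, 0.705, -0.006]
contact_force: [1.3, -0.0, -0.4]
finger_gap: 0.0683
```

Call:
{"method": "step_arm", "body": {"targets": [[[0,0,0,-0.138,-0.037,-0.0365],[0,0,0,-0.138,-0.037,-0.0365],[0,0,0,-0.138,-0.037,-0.0365],[0,0,0,-0.138,-0.037,-0.0365],[0,0,0,-0.138,-0.037,-0.0365],[0,0,0,-0.138,-0.037,-0.0365],[0,0,0,-0.138,-0.037,-0.0365],[0,0,0,-0.138,-0.037,-0.0365],[0,0,0,-0.138,-0.037,-0.0365],[0,0,0,-0.138,-0.037,-0.0365]]]}}

```text
time_s: 13.85
ee_pos: [0.4359, 0.2066, 0.2728]
eef_rot: [0.644, -0.564, 0.405, 0.321]
contact_force: [0.2, 0.6, 0.3]
finger_gap: 0.0685
```

Call:
{"method": "step_arm", "body": {"targets": [[[0,0,0,-0.138,-0.037,-0.0365],[0,0,0,0,0,0],[0,0,0,0,0,0]]]}}

```text
time_s: 14.15
ee_pos: [0.4361, 0.2063, 0.2726]
eef_rot: [0.619, -0.605, 0.363, 0.345]
contact_force: [0.6, 0.9, 0.8]
finger_gap: 0.0685
```

```bash
python3 - <<'E'
from h import *
go(CM-nn*0.015,MR)
im,m=snap('wrist','w7'); cv2.imwrite('pics/w7b.png',cv2.resize(im[:,:,::-1],(800,600),interpolation=cv2.INTER_CUBIC))
im,m=snap('scene','s7');c=im[85:170,180:275,::-1]; cv2.imwrite('pics/s7c.png',cv2.resize(c,None,fx=7,fy=7,interpolation=cv2.INTER_CUBIC))
E
```

```text
t 14.15 pos [436.101 206.34  272.58 ] gap 68.54484388116855 F [0.581 0.92  0.785]
rot [-0.009  0.001 -0.002] rows 0.05753149894728877 0.058911858107766245
shift-first(mm, cur axes) [209.071  16.782   7.943]  rot-first(new axes) [209.035  17.081   8.236]
```

View pics/w7b.png

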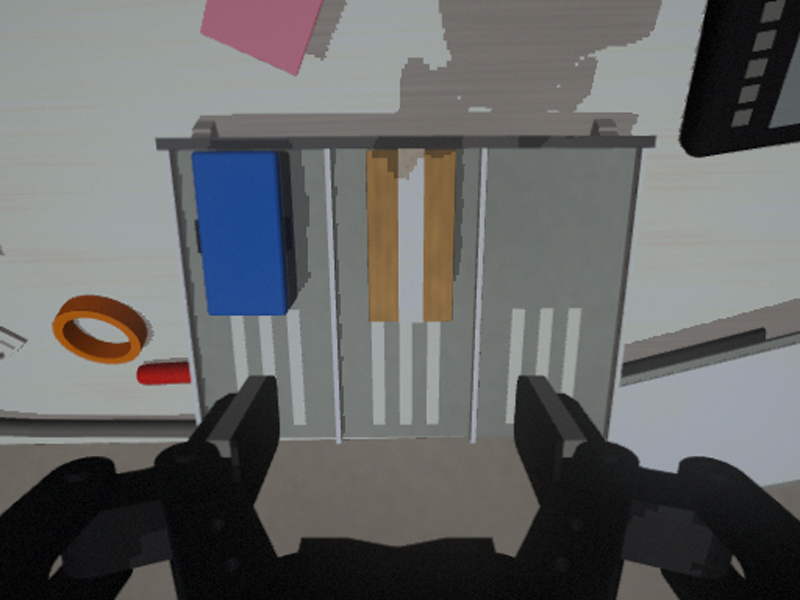

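View pics/s7c.png

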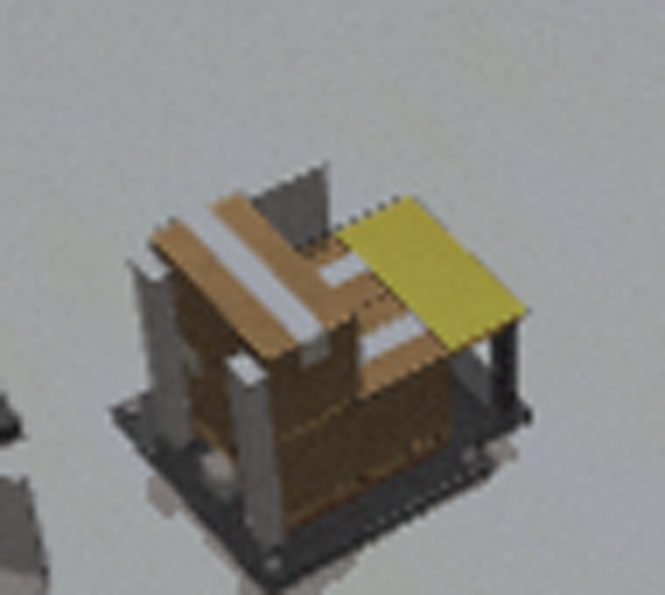

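Call:
{"method": "step_arm", "body": {"targets": [[[10,8.5,4,-0.009,0,0],[30,8.5,4,0,0,0],[40,0,0,0,0,0],[40,0,0,0,0,0],[0,0,0,0,0,0],[0,0,0,0,0,0]]]}}

```text
time_s: 14.85
ee_pos: [0.4813, 0.2136, 0.1595]
eef_rot: [0.615, -0.609, 0.361, 0.348]
contact_force: [0.6, -0.2, 1.0]
finger_gap: 0.0684
```

```bash
python3 - <<'E'
from h import *
go(CM-nn*0.015,MR)
im,m=snap('wrist','w8'); cv2.imwrite('pics/w8b.png',cv2.resize(im[:,:,::-1],(800,600),interpolation=cv2.INTER_CUBIC))
E
```

```text
t 14.85 pos [481.285 213.631 159.524] gap 68.38266589393383 F [ 0.616 -0.239  1.017]
rot [ 0.004  0.001 -0.003] rows 0.024600259995541635 0.03237866662044362
shift-first(mm, cur axes) [88.626 -0.749 -0.211]  rot-first(new axes) [88.628 -0.479 -0.137]
```

View pics/w8b.png

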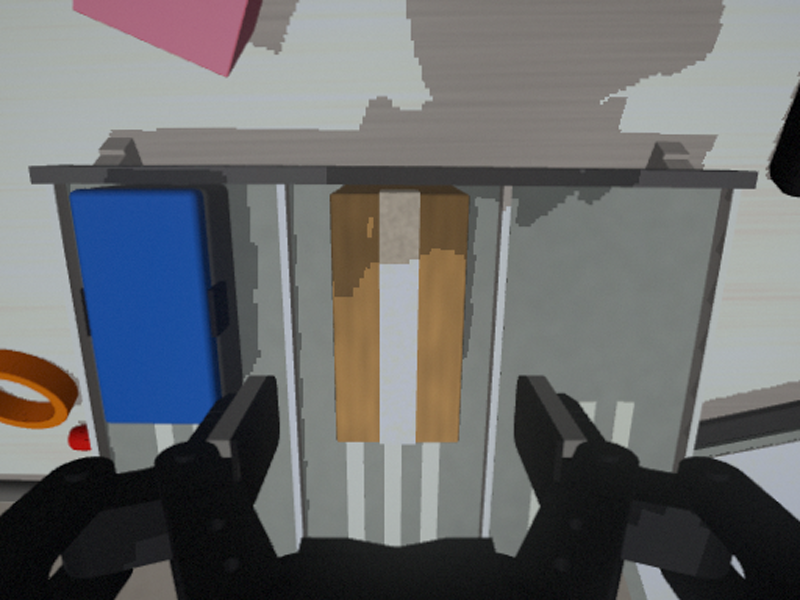

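Carton centred between the pads (columns 332–468); advancing 88 mm, then gripping and lifting.

Call:
{"method": "step_arm", "body": {"targets": [[[20,-0.5,0,0,0,0],[20,0,0,0,0,0],[20,0,0,0,0,0],[18,0,0,0,0,0],[10,0,0,0,0,0],[0,0,0,0,0,0]]]}}

```text
time_s: 15.5
ee_pos: [0.5257, 0.2128, 0.0838]
eef_rot: [0.615, -0.609, 0.36, 0.348]
contact_force: [-0.5, -0.3, 0.3]
finger_gap: 0.0682
```

Call:
{"method": "step_arm", "body": {"targets": [[[0,0,0,0,0,0],[0,0,0,0,0,0],[0,0,0,0,0,0],[0,0,0,0,0,0],[0,0,0,0,0,0],[0,0,0,0,0,0]]], "jaw": 0.0, "grip_force": 40}}

```text
time_s: 16.1
ee_pos: [0.5255, 0.213, 0.0847]
eef_rot: [0.615, -0.609, 0.359, 0.348]
contact_force: [-6.1, 1.5, 7.1]
finger_gap: 0.0544
```

Call:
{"method": "step_arm", "body": {"targets": [[[-15,0,0,0,0,0],[-25,0,0,0,0,0],[-35,0,0,0,0,0],[-40,0,0,0,0,0],[-40,0,0,0,0,0],[-40,0,0,0,0,0],[-15,0,0,0,0,0]]]}}

```text
time_s: 16.8
ee_pos: [0.4198, 0.2153, 0.2692]
eef_rot: [0.616, -0.609, 0.358, 0.347]
contact_force: [0.2, 0.7, -2.8]
finger_gap: 0.0544
```

```bash
python3 - <<'E'
from h import *
go(J(-60,30,290),MJ)
E
```

```text
t 16.8 pos [419.782 215.28  269.222] gap 54.43227301826997 F [ 0.178  0.744 -2.801]
rot [1.526 0.412 0.413] rows 10.172226908446962 10.889504533040581
shift-first(mm, cur axes) [   1.745  -45.163 -444.83 ]  rot-first(new axes) [ -20.778 -445.052   37.602]
```

Call:
{"method": "step_arm", "body": {"targets": [[[0,0,0,0.139,0.0375,0.0375],[0,0,0,0.139,0.0375,0.0375],[0,0,0,0.139,0.0375,0.0375],[0,0,0,0.139,0.0375,0.0375],[0,0,0,0.139,0.0375,0.0375],[0,0,0,0.139,0.0375,0.0375],[0,0,0,0.139,0.0375,0.0375],[0,0,0,0.139,0.0375,0.0375],[0,0,0,0.139,0.0375,0.0375],[0,0,0,0.139,0.0375,0.0375]]]}}

```text
time_s: 17.8
ee_pos: [0.4204, 0.2151, 0.2656]
eef_rot: [0.716, -0.055, 0.695, 0.028]
contact_force: [0.4, -1.1, -2.2]
finger_gap: 0.0541
```

Call:
{"method": "step_arm", "body": {"targets": [[[0,0,0,0.136,0.037,0.038],[-2,-46,4.5,0,0,0],[-2,-46,4.5,0,0,0],[-2,-46,4.5,0,0,0],[-2,-46,4.5,0,0,0],[-2,-46,4.5,0,0,0],[-2,-46,4.5,0,0,0],[-2,-46,4.5,0,0,0],[-2,-46,4.5,0,0,0],[-2,-46,4.5,0,0,0]]]}}

```text
time_s: 18.8
ee_pos: [0.4551, -0.2012, 0.2842]
eef_rot: [0.706, 0.004, 0.708, -0.005]
contact_force: [1.4, 0.3, -2.5]
finger_gap: 0.0542
```

Call:
{"method": "step_arm", "body": {"targets": [[[0,-46,4,0,0,0],[0,0,0,0,0,0],[0,0,0,0,0,0]]]}}

```text
time_s: 19.1
ee_pos: [0.4586, -0.2459, 0.2836]
eef_rot: [0.705, 0.005, 0.709, -0.006]
contact_force: [0.2, -0.1, -2.7]
finger_gap: 0.0543
```

```bash
python3 - <<'E'
from h import *
go(J(-54,4,115),MJ);print(injig(st()['ee_pos']))
im,m=snap('wrist','w9'); cv2.imwrite('pics/w9b.png',cv2.resize(im[:,:,::-1],(800,600),interpolation=cv2.INTER_CUBIC))
E
```

```text
t 19.1 pos [ 458.602 -245.947  283.563] gap 54.276067515726055 F [ 0.217 -0.077 -2.672]
rot [-0.002 -0.005  0.001] rows 0.03254832460740634 0.036220221274053215
shift-first(mm, cur axes) [168.572 -10.278  -0.364]  rot-first(new axes) [168.563 -10.368  -1.211]
[-52.789  14.368 283.563]
```

View pics/w9b.png

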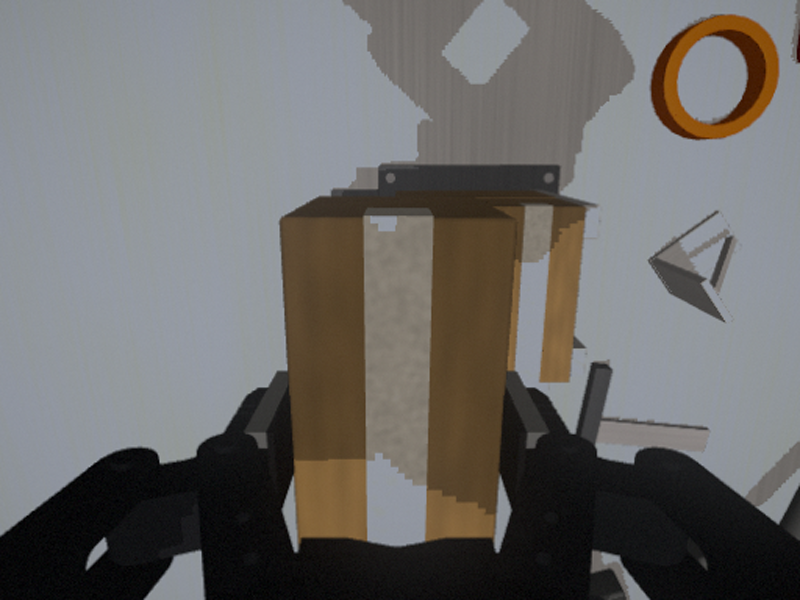

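Call:
{"method": "step_arm", "body": {"targets": [[[20,-3,0,0,-0.005,0],[30,-3,-0.5,0,0,0],[35,-3,-0.5,0,0,0],[35,0,0,0,0,0],[25,0,0,0,0,0],[15,0,0,0,0,0],[6,0,0,0,0,0],[0,0,0,0,0,0]]]}}

```text
time_s: 19.95
ee_pos: [0.4579, -0.254, 0.1178]
eef_rot: [0.707, 0.004, 0.707, -0.005]
contact_force: [0.1, 0.5, -1.8]
finger_gap: 0.0542
```

Call:
{"method": "step_arm", "body": {"targets": [[[2,-2,0,0,0,0],[2,-2,0,0,0,0],[0,-1,0,0,0,0],[0,0,0,0,0,0]]]}}

```text
time_s: 20.35
ee_pos: [0.4578, -0.2602, 0.114]
eef_rot: [0.707, 0.004, 0.707, -0.006]
contact_force: [-0.3, -0.3, -2.5]
finger_gap: 0.054
```

```bash
python3 - <<'E'
from h import *
go(J(-54,-3,106),MJ);print(injig(st()['ee_pos']))
E
```

```text
t 20.35 pos [ 457.812 -260.202  113.984] gap 53.9975607510739 F [-0.263 -0.259 -2.54 ]
rot [-0.001  0.001  0.002] rows 0.010992805656796941 0.015290255356404702
shift-first(mm, cur axes) [ 7.988 -3.092 -0.608]  rot-first(new axes) [ 7.984 -3.104 -0.606]
[-53.394   0.104 113.984]
```

Call:
{"method": "step_arm", "body": {"targets": [[[2,-1,0,0,0,0],[2,-1,0,0,0,0],[1,0,0,0,0,0],[0,0,0,0,0,0]]]}}

```text
time_s: 20.75
ee_pos: [0.4577, -0.2616, 0.1085]
eef_rot: [0.707, 0.005, 0.707, -0.005]
contact_force: [0.6, 2.3, -2.3]
finger_gap: 0.0543
```

Call:
{"method": "step_arm", "body": {"targets": [[[0,-1,0,0,0,0],[0,0,0,0,0,0]]]}}

```text
time_s: 20.95
ee_pos: [0.4576, -0.2616, 0.1085]
eef_rot: [0.707, 0.005, 0.707, -0.004]
contact_force: [0.5, 9.7, 0.5]
finger_gap: 0.0545
```

Call:
{"method": "step_arm", "body": {"targets": [[[1,-1,0,0,0,0],[0,0,0,0,0,0]]]}}

```text
time_s: 21.15
ee_pos: [0.4576, -0.2616, 0.1078]
eef_rot: [0.707, 0.006, 0.707, -0.004]
contact_force: [-1.6, 14.3, 4.2]
finger_gap: 0.0544
```

Call:
{"method": "step_arm", "body": {"targets": [[[1,1,0,0,0,0],[0,0,0,0,0,0]]]}}

```text
time_s: 21.35
ee_pos: [0.4577, -0.2616, 0.1068]
eef_rot: [0.707, 0.005, 0.707, -0.004]
contact_force: [-0.9, 9.7, 1.8]
finger_gap: 0.0538
```

Call:
{"method": "step_arm", "body": {"targets": [[[1,0,0,0,0,0],[0,0,0,0,0,0]]]}}

```text
time_s: 21.55
ee_pos: [0.4578, -0.2616, 0.1058]
eef_rot: [0.707, 0.005, 0.707, -0.004]
contact_force: [-0.7, 10.4, 2.2]
finger_gap: 0.0539
```

Call:
{"method": "step_arm", "body": {"targets": [[[1,0,0,0,0,0],[0,0,0,0,0,0]]]}}

```text
time_s: 21.75
ee_pos: [0.4578, -0.2615, 0.1048]
eef_rot: [0.707, 0.005, 0.707, -0.004]
contact_force: [-0.5, 9.8, 2.7]
finger_gap: 0.0542
```

Call:
{"method": "step_arm", "body": {"targets": [[[1,0,0,0,0,0],[0,0,0,0,0,0]]]}}

```text
time_s: 21.95
ee_pos: [0.4578, -0.2616, 0.1038]
eef_rot: [0.707, 0.005, 0.707, -0.004]
contact_force: [-0.6, 9.7, 2.0]
finger_gap: 0.0541
```

Call:
{"method": "step_arm", "body": {"targets": [[[1,0,0,0,0,0],[1,0,0,0,0,0],[0,0,0,0,0,0]]]}}

```text
time_s: 22.25
ee_pos: [0.4578, -0.2616, 0.1031]
eef_rot: [0.707, 0.005, 0.707, -0.004]
contact_force: [-3.8, 12.8, 14.1]
finger_gap: 0.0544
```

```bash
python3 - <<'E'
from h import *
s=st();print(injig(s['ee_pos']),s['contact_force'],s['wrist_torque'])
im,m=snap('scene','s10');c=im[85:170,180:275,::-1]; cv2.imwrite('pics/s10c.png',cv2.resize(c,None,fx=7,fy=7,interpolation=cv2.INTER_CUBIC))
im,m=snap('side','d10');c=im[205:310,220:325,::-1]; cv2.imwrite('pics/d10c.png',cv2.resize(c,None,fx=5.7,fy=5.7,interpolation=cv2.INTER_CUBIC))
E
```

```text
[-53.34913597  -1.30609201 103.11817221] [-3.77333507 12.77756452 14.06624483] [2.00168694 0.49102315 0.16933468]
```

View pics/s10c.png

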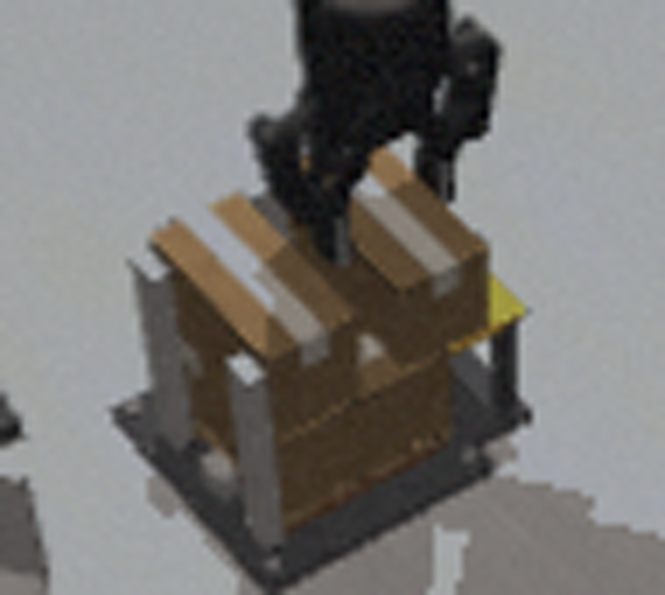

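View pics/d10c.png

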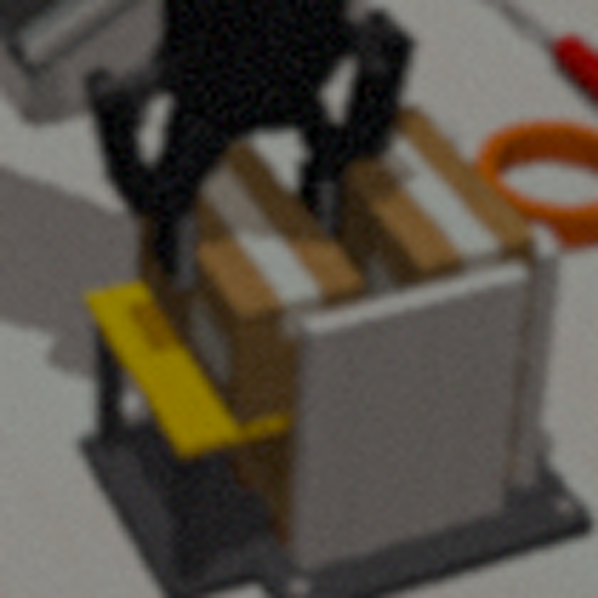

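Call:
{"method": "step_arm", "body": {"targets": [[[-1,0.5,0,0,0,0],[0,0,0,0,0,0]]]}}

```text
time_s: 22.55
ee_pos: [0.4578, -0.2616, 0.1032]
eef_rot: [0.707, 0.005, 0.707, -0.005]
contact_force: [-1.1, 7.2, 3.7]
finger_gap: 0.0542
```

Call:
{"method": "step_arm", "body": {"targets": [[[0,0,0,0,0,0],[0,0,0,0,0,0],[0,0,0,0,0,0],[0,0,0,0,0,0]]], "jaw": 0.75}}

```text
time_s: 22.95
ee_pos: [0.4577, -0.2627, 0.1028]
eef_rot: [0.707, 0.004, 0.707, -0.006]
contact_force: [0.7, -0.5, 0.7]
finger_gap: 0.0642
```

Call:
{"method": "step_arm", "body": {"targets": [[[-8,0,0,0,0,0],[-20,0,0,0,0,0],[-30,0,0,0,0,0],[-40,0,0,0,0,0],[-30,0,0,0,0,0],[0,0,0,0,0,0]]]}}

```text
time_s: 23.55
ee_pos: [0.4588, -0.2634, 0.2355]
eef_rot: [0.709, 0.002, 0.705, -0.007]
contact_force: [0.5, -0.8, 0.3]
finger_gap: 0.0642
```

```bash
python3 - <<'E'
from h import *
s=st();print(injig(s['ee_pos']),s['q'])
go(J(-130,0,230),mk([0,0,-1],jy))
go(J(-130,0,230),mk([0,0,-1],-jy))
im,m=snap('wrist','w11'); cv2.imwrite('pics/w11b.png',cv2.resize(im[:,:,::-1],(800,600),interpolation=cv2.INTER_CUBIC))
E
```

```text
[-52.31904548  -3.03190384 235.48882319] [-7.42270594e-01  2.97424528e-01  1.44640086e+00 -7.67444321e-04
  1.38813915e+00 -7.28158917e-01]
t 23.55 pos [ 458.846 -263.352  235.489] gap 64.17411932667956 F [ 0.473 -0.85   0.254]
rot [-1.572 -0.     0.011] rows 10.478392774187029 10.478636870039614
shift-first(mm, cur axes) [  4.949   2.992 -77.719]  rot-first(new axes) [ 5.489 77.681  3.032]
t 23.55 pos [ 458.846 -263.352  235.489] gap 64.17411932667956 F [ 0.473 -0.85   0.254]
rot [1.57  0.011 0.   ] rows 10.465380786651153 10.465625055685548
shift-first(mm, cur axes) [  4.949   2.992 -77.719]  rot-first(new axes) [  5.489 -77.681  -3.032]
```

View pics/w11b.png

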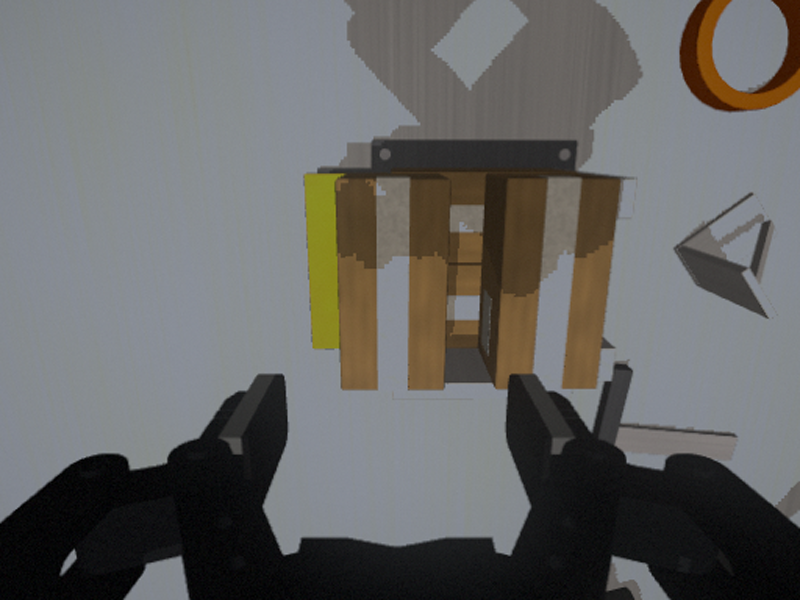

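Call:
{"method": "step_arm", "body": {"targets": [[[0,1,-37,0,0,0],[0,1,-37,0,0,0],[0,0,0,0.143,0.001,0],[0,0,0,0.143,0.001,0],[0,0,0,0.143,0.001,0],[0,0,0,0.143,0.001,0],[0,0,0,0.143,0.001,0],[0,0,0,0.143,0.001,0],[0,0,0,0.143,0.001,0],[0,0,0,0.143,0.001,0]]], "jaw": 0.45}}

```text
time_s: 24.6
ee_pos: [0.3833, -0.2589, 0.2296]
eef_rot: [0.588, 0.389, 0.594, -0.389]
contact_force: [-1.3, -0.1, 0.3]
finger_gap: 0.0387
```

Call:
{"method": "step_arm", "body": {"targets": [[[0,0,0,0.143,0.001,0],[0,0,0,0.143,0.001,0],[0,0,0,0.143,0.001,0],[0,0,0,0,0,0],[0,0,0,0,0,0]]]}}

```text
time_s: 25.1
ee_pos: [0.3835, -0.259, 0.2301]
eef_rot: [-0.493, -0.503, -0.5, 0.503]
contact_force: [0.3, -0.5, 0.5]
finger_gap: 0.0387
```

```bash
python3 - <<'E'
from h import *
go(J(-125,0,101),mk([0,0,-1],-jy)); print(injig(st()['ee_pos']))
E
```

```text
t 25.1 pos [ 383.491 -259.031  230.085] gap 38.671626239380274 F [ 0.331 -0.468  0.494]
rot [ 0.001 -0.007  0.007] rows 0.048971423548198154 0.0659243600607425
shift-first(mm, cur axes) [129.057   3.672   1.162]  rot-first(new axes) [129.085   2.724   0.309]
[-127.724    0.309  230.085]
```

Call:
{"method": "step_arm", "body": {"targets": [[[30,0,0,0,-0.007,0.007],[40,0,0,0,0,0],[35,0,0,0,0,0],[20,0,0,0,0,0],[4,0,0,0,0,0],[0,10,0,0,0,0],[0,10,0,0,0,0],[0,7,0,0,0,0],[0,0,0,0,0,0]]]}}

```text
time_s: 26.0
ee_pos: [0.4118, -0.2598, 0.1023]
eef_rot: [-0.497, -0.504, -0.495, 0.504]
contact_force: [-1.2, 0.6, 0.4]
finger_gap: 0.0383
```

Call:
{"method": "step_arm", "body": {"targets": [[[0,3,0,0,0,0],[0,3,0,0,0,0],[0,3,0,0,0,0],[0,3,0,0,0,0],[0,0,0,0,0,0]]]}}

```text
time_s: 26.5
ee_pos: [0.4228, -0.2599, 0.1017]
eef_rot: [-0.496, -0.504, -0.495, 0.504]
contact_force: [-0.0, 0.8, -0.6]
finger_gap: 0.0382
```

```bash
python3 - <<'E'
from h import *
go(J(-66,0,101),mk([0,0,-1],-jy)); print(injig(st()['ee_pos']))
im,m=snap('scene','s12');c=im[85:170,180:275,::-1]; cv2.imwrite('pics/s12c.png',cv2.resize(c,None,fx=7,fy=7,interpolation=cv2.INTER_CUBIC))
E
```

```text
t 26.5 pos [ 422.76  -259.852  101.702] gap 38.241967718941076 F [-0.008  0.786 -0.616]
rot [-0.003  0.001 -0.001] rows 0.02114270315030724 0.023259341360145524
shift-first(mm, cur axes) [ 0.714 22.447 -0.074]  rot-first(new axes) [ 0.702 22.448 -0.002]
[-88.448  -0.002 101.702]
```

View pics/s12c.png

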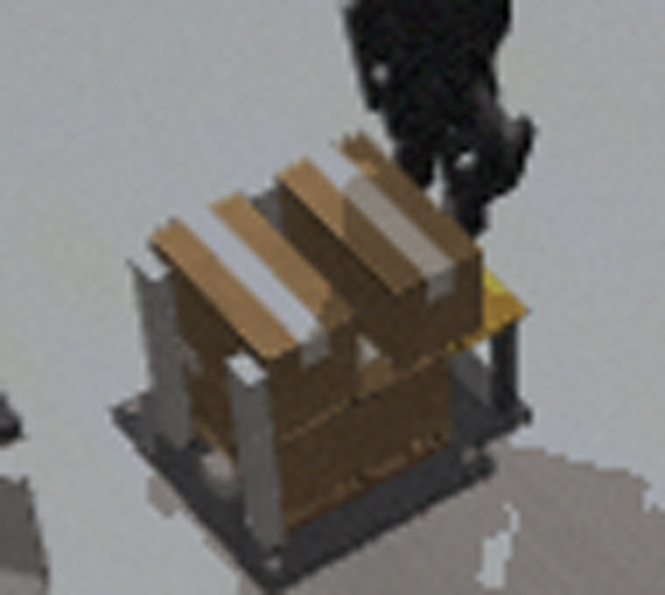

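Call:
{"method": "step_arm", "body": {"targets": [[[0,3,0,0,0,0],[0,3,0,0,0,0],[0,3,0,0,0,0],[0,3,0,0,0,0],[0,3,0,0,0,0]]]}}

```text
time_s: 27.05
ee_pos: [0.4378, -0.26, 0.1016]
eef_rot: [-0.496, -0.504, -0.496, 0.504]
contact_force: [-2.1, -0.2, 0.6]
finger_gap: 0.0386
```

Call:
{"method": "step_arm", "body": {"targets": [[[0,2,0,0,0,0],[0,2,0,0,0,0],[0,0,0,0,0,0]]]}}

```text
time_s: 27.35
ee_pos: [0.4419, -0.2601, 0.1017]
eef_rot: [-0.496, -0.504, -0.495, 0.504]
contact_force: [-0.0, -0.0, 0.6]
finger_gap: 0.0384
```

```bash
python3 - <<'E'
from h import *
print(injig(st()['ee_pos']))
im,m=snap('scene','s13');c=im[85:170,180:275,::-1]; cv2.imwrite('pics/s13c.png',cv2.resize(c,None,fx=7,fy=7,interpolation=cv2.INTER_CUBIC))
E
```

```text
[-6.93252357e+01  5.05174096e-03  1.01675435e+02]
```

View pics/s13c.png

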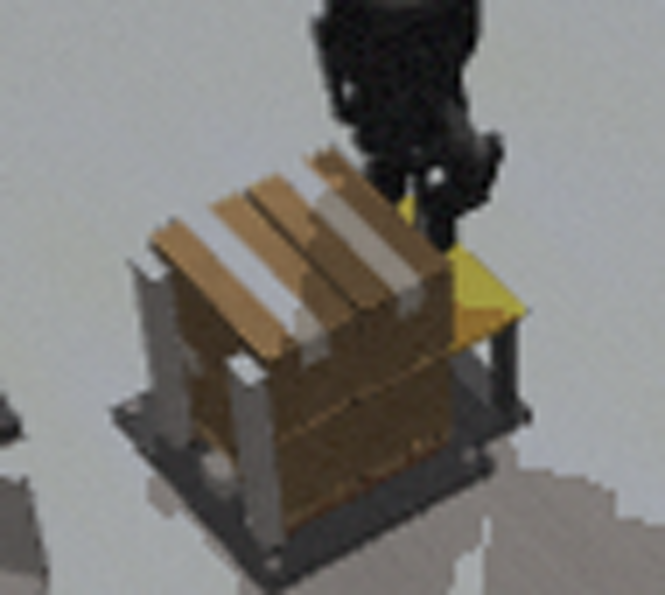

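Pushing well; a thin gap remains. Continuing to firm contact.

Call:
{"method": "step_arm", "body": {"targets": [[[0,1,0,0,0,0],[0,1,0,0,0,0],[0,1,0,0,0,0],[0,0,0,0,0,0]]]}}

```text
time_s: 27.8
ee_pos: [0.4447, -0.2602, 0.1017]
eef_rot: [-0.496, -0.504, -0.495, 0.504]
contact_force: [-0.2, -0.3, 0.8]
finger_gap: 0.0385
```

Call:
{"method": "step_arm", "body": {"targets": [[[0,1,0,0,0,0],[0,0,0,0,0,0]]]}}

```text
time_s: 28.0
ee_pos: [0.4456, -0.2602, 0.1017]
eef_rot: [-0.496, -0.504, -0.495, 0.504]
contact_force: [-1.9, -0.1, 0.1]
finger_gap: 0.038
```

Call:
{"method": "step_arm", "body": {"targets": [[[0,1,0,0,0,0],[0,0,0,0,0,0]]]}}

```text
time_s: 28.2
ee_pos: [0.4459, -0.2602, 0.1017]
eef_rot: [-0.496, -0.503, -0.496, 0.505]
contact_force: [-6.6, 0.9, 3.4]
finger_gap: 0.0385
```

Call:
{"method": "step_arm", "body": {"targets": [[[0,1,0,0,0,0],[0,1,0,0,0,0],[0,0,0,0,0,0]]]}}

```text
time_s: 28.5
ee_pos: [0.4459, -0.2604, 0.1017]
eef_rot: [-0.495, -0.502, -0.498, 0.506]
contact_force: [-19.7, -1.9, 9.5]
finger_gap: 0.0386
```

Call:
{"method": "step_arm", "body": {"targets": [[[0,1,0,0,0,0],[0,1,0,0,0,0],[0,0,0,0,0,0]]]}}

```text
time_s: 28.8
ee_pos: [0.4458, -0.2603, 0.1017]
eef_rot: [-0.493, -0.501, -0.499, 0.507]
contact_force: [-33.6, -1.3, 17.5]
finger_gap: 0.0387
```

```bash
python3 - <<'E'
from h import *
print(injig(st()['ee_pos']))
im,m=snap('scene','s14');c=im[85:170,180:275,::-1]; cv2.imwrite('pics/s14c.png',cv2.resize(c,None,fx=7,fy=7,interpolation=cv2.INTER_CUBIC))
im,m=snap('wrist','w14'); cv2.imwrite('pics/w14b.png',cv2.resize(im[:,:,::-1],(800,600),interpolation=cv2.INTER_CUBIC))
E
```

```text
[-65.42540409  -0.15400527 101.7311942 ]
```

View pics/s14c.png

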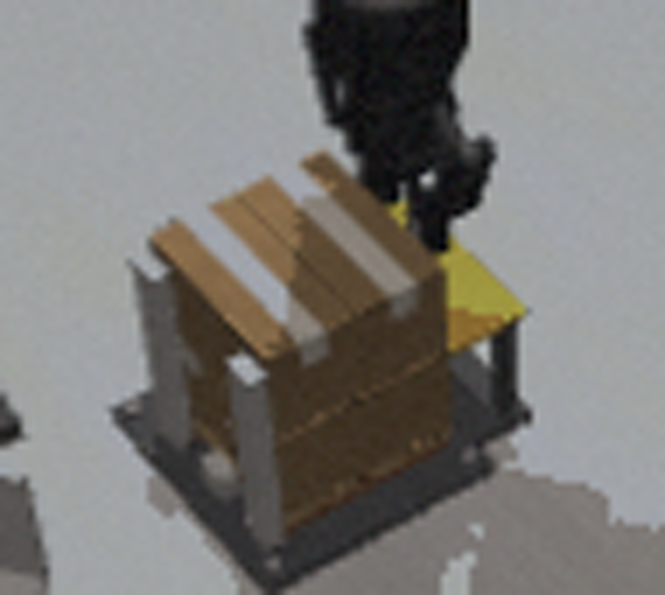

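View pics/w14b.png

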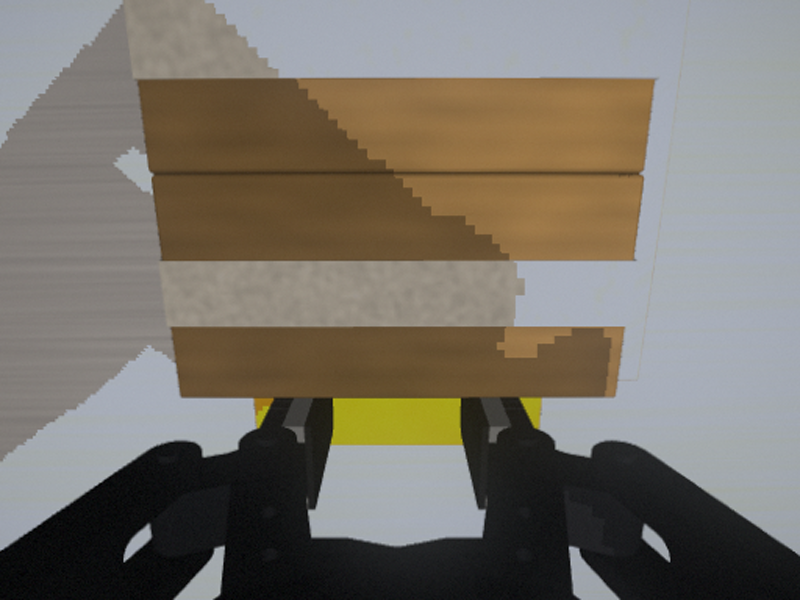

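Call:
{"method": "step_arm", "body": {"targets": [[[0,-3,0,0,0,0],[0,-5,0,0,0,0],[0,-15,0,0,0,0],[0,-25,0,0,0,0],[0,-15,0,0,0,0],[-30,0,0,0,0,0],[-40,0,0,0,0,0],[-45,0,0,0,0,0],[-30,0,0,0,0,0],[0,0,0,0,0,0]]]}}

```text
time_s: 29.9
ee_pos: [0.3888, -0.2601, 0.2506]
eef_rot: [-0.499, -0.504, -0.493, 0.504]
contact_force: [0.5, 0.3, -0.6]
finger_gap: 0.0383
```

```bash
python3 - <<'E'
from h import *
s=st();print(injig(s['ee_pos']),s['contact_force'])
im,m=snap('wrist','w15'); cv2.imwrite('pics/w15b.png',cv2.resize(im[:,:,::-1],(800,600),interpolation=cv2.INTER_CUBIC))
im,m=snap('side','d15');c=im[205:310,220:325,::-1]; cv2.imwrite('pics/d15c.png',cv2.resize(c,None,fx=5.7,fy=5.7,interpolation=cv2.INTER_CUBIC))
E
```

```text
[-122.35885191   -0.71188878  250.62045246] [ 0.51387748  0.29432267 -0.5918606 ]
```

View pics/w15b.png

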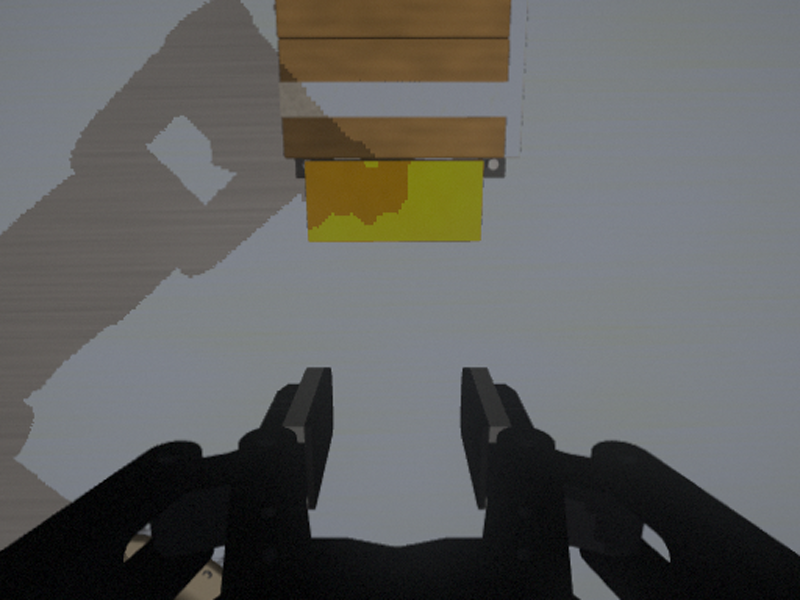

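View pics/d15c.png

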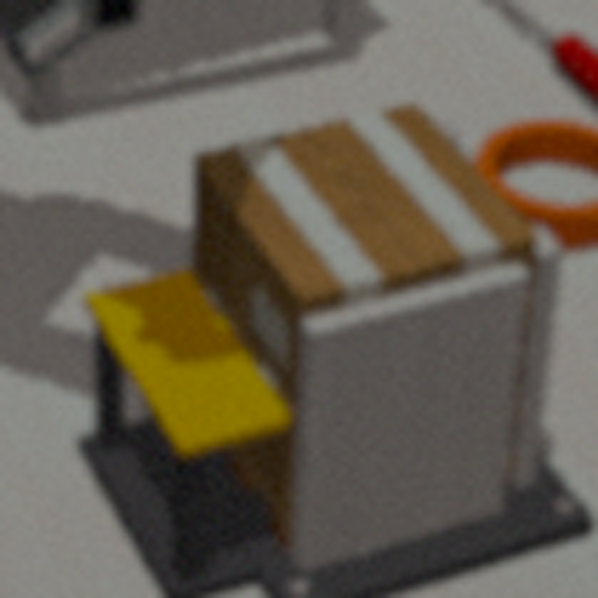

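Call:
{"method": "step_arm", "body": {"targets": [[[-10,40,0,0,0,0],[-10,40,0,0,0,0],[0,40,0,0,0,0],[0,0,0,0,0,0],[0,0,0,0,0,0]]]}}

```text
time_s: 30.5
ee_pos: [0.5074, -0.2606, 0.2646]
eef_rot: [-0.495, -0.503, -0.497, 0.504]
contact_force: [-0.2, -0.5, 0.6]
finger_gap: 0.0386
```

```bash
python3 - <<'E'
from h import *
im,m=snap('wrist','w16'); c=im[20:260,100:400,::-1]; cv2.imwrite('pics/w16b.png',cv2.resize(c,None,fx=2.5,fy=2.5,interpolation=cv2.INTER_CUBIC))
E
```

```text
(no output)
```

View pics/w16b.png

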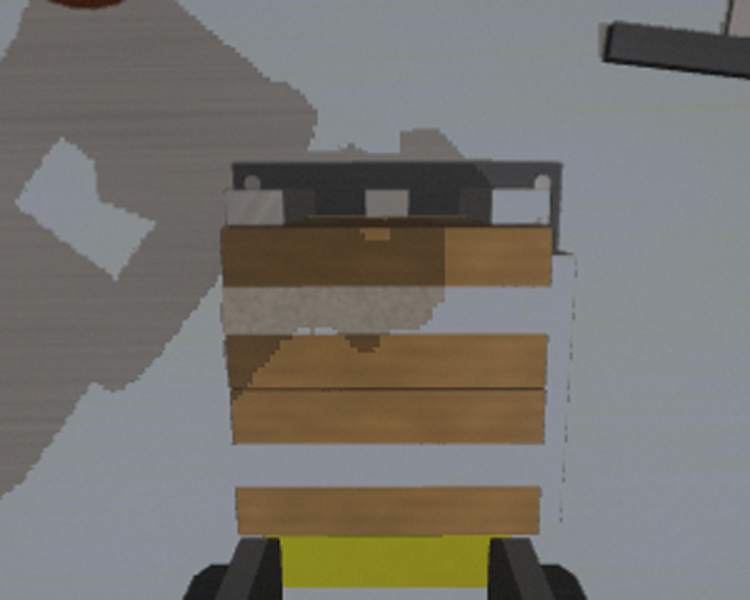

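```bash
python3 - <<'E'
from h import *
np.set_printoptions(precision=2,suppress=True)
_,m=load('w16')
f=lambda p:(np.array(p)+.5)/2.5+np.array([100,20])-.5
for nm,p,z in [('farL',(221,227),.15),('farR',(552,227),.15),('seamR_far',(546.5,388),.15),('seamR_near',(545,390),.15),('seamL_far',(230,388),.15),('seamL_near',(232,390),.15),('nearR',(540,535),.15),('nearL',(238,534),.15),('stop outer far',(576,254),.14),('stop outer near',(560,520),.14),('postfar',(548,190),.14),('postL',(226,190),.14)]:
    print(nm,injig(onz(m,f(p),z)))
E
```

```text
farL [ 56.26  53.2  150.  ]
farR [ 56.03 -55.4  150.  ]
seamR_far [  1.86 -56.34 150.  ]
seamR_near [  1.15 -55.86 150.  ]
seamL_far [  2.07  53.11 150.  ]
seamL_near [  1.36  52.45 150.  ]
nearR [-53.03 -56.85 150.  ]
nearL [-52.45  53.15 150.  ]
stop outer far [ 46.62 -66.05 140.  ]
stop outer near [-51.27 -66.06 140.  ]
postfar [ 67.75 -55.38 140.  ]
postL [ 67.98  52.79 140.  ]
```

```bash
python3 - <<'E'
from h import *
im,m=snap('scene','s17'); cv2.imwrite('pics/s17b.png',cv2.resize(im[:,:,::-1],(800,600),interpolation=cv2.INTER_CUBIC))
E
```

```text
(no output)
```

View pics/s17b.png

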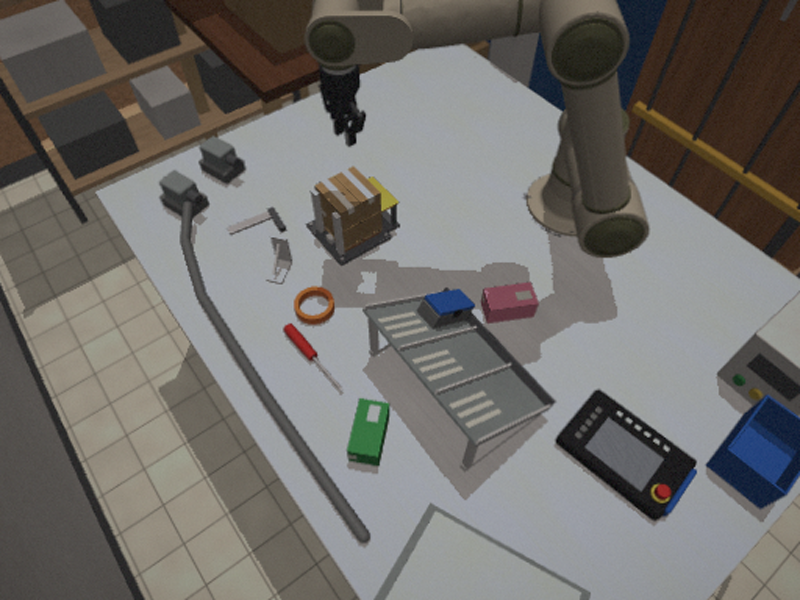

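The picture shows the finished layer at about (350,195), the case still at (447,305), all bystanders where they were, and the gripper clear above.

```bash
python3 - <<'E'
from h import *
print(manip.finish_job(), st()['time_s'])
E
```

```text
the job is handed in; nothing more can be done
the job is handed in; nothing more can be done
```

I laid both brown cartons from the rack on the pallet as the second layer, crosswise to the first. I seated each against the side stop before letting go. I then pressed the layer from the near side against the two far posts until the wrist force along the push read about 34 N. I backed the gripper off and handed the job in at about 31 s.

**Last checks:** The final wrist picture puts the carton corners within about 1 to 2.5 mm of their home positions. Most of that is a shared offset in the calibration. Only a hairline seam shows between the cartons, and their tops look flat and level. The case and the bystanders look unmoved in the scene picture.

**Small disagreement:** The far carton's side-stop edge measured about 0.5 to 1 mm less far over than the near carton's. That is about the pixel error, so I did not correct it. I also did not measure its gap to the side stop directly.

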